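# Clear the pile of cartons into their trays

## Task

Take the pile apart: stand the hand stamp upright on its ink pad, inside the rim, and set each of the three closed cartons flat on the floor of the open tray that fits its size. Nothing may topple on the way.

Things in the scene. Friction and masses are not known exactly. Their poses are not given: they have to be found in the camera images.
- large_carton_centre (a point): centre (half-way up) of the large closed kraft carton, 58 mm (its x axis) by 160 mm (its y axis, the long way), 50 mm tall (z up), straight rigid sides, under 0.7 kg; the bottom one of the pile, standing on the bench. The cartons of the pile lie roughly, not exactly, parallel
- large_tray: the shallow open cardboard tray that fits the large carton, fixed to the bench: inside 76 mm (its x axis) by 178 mm (its y axis, the long way), i.e. 9 mm free all round that carton; walls 4 mm thick, 12 mm high over the bench, floor 3 mm thick. Origin: centre of its underside, on the bench; z up
- medium_carton_centre (a point): centre (half-way up) of the medium closed kraft carton, 56 mm (its x axis) by 118 mm (its y axis, the long way), 46 mm tall (z up), straight rigid sides, under 0.7 kg; in the pile on top of the large carton. The cartons of the pile lie roughly, not exactly, parallel
- medium_tray: the shallow open cardboard tray that fits the medium carton, fixed to the bench: inside 74 mm (its x axis) by 136 mm (its y axis, the long way), i.e. 9 mm free all round that carton; walls 4 mm thick, 12 mm high over the bench, floor 3 mm thick. Origin: centre of its underside, on the bench; z up
- small_carton_centre (a point): centre (half-way up) of the small closed kraft carton, 54 mm (its x axis) by 80 mm (its y axis, the long way), 44 mm tall (z up), straight rigid sides, under 0.7 kg; in the pile on top of the medium carton, under the hand stamp. The cartons of the pile lie roughly, not exactly, parallel
- small_tray: the shallow open cardboard tray that fits the small carton, fixed to the bench: inside 72 mm (its x axis) by 98 mm (its y axis, the long way), i.e. 9 mm free all round that carton; walls 4 mm thick, 12 mm high over the bench, floor 3 mm thick. Origin: centre of its underside, on the bench; z up
- stamp_centre (a point): centre (half-way up) of the hand stamp that stands upright on top of the pile: turned wooden handle, round, 28 mm across at its thickest (about 15 to 20 mm above this point), on a flat black foot 24 mm (its x axis) by 50 mm (its y axis); 69 mm tall in all (z up), 0.06 kg
- ink_pad: the ink pad, a flat black plastic case 54 by 80 mm, fixed to the bench: grey felt 10 mm above the bench, sunk 5 mm inside a raised rim; the felt is 42 mm (its x axis) by 68 mm (its y axis, the long way), i.e. 9 mm free all round the stamp's foot. Rim top 15 mm above the bench. Origin: centre of its underside, on the bench; z up
There are look-alikes about, which are no part of the job. Leave any yellow look-alike of the large_tray alone.

How it is judged:
By the outcome, as a careful person would: the job done as asked, in the order asked, and still so for the second after the job is handed in, with the robot touching nothing.
It also fails if it takes over 115 s, if anything falls off the work surface, if the arm or the gripper's body presses on something with over 40 N, if the wrist force passes 120 N, or if a joint passes its speed limit or range.

## Robot

A 6-joint arm with a two-finger parallel gripper is mounted at the origin on a cart in front of the work surface, level with it; the furniture and walls round the work are solid. World frame = base frame: x ahead of the robot, y to its left, z up, the work surface at z = 0. Lengths are in mm, angles in rad, forces in N, time in s.
With the tool pointing down it reaches from about 250 to 725 mm from the base axis. Payload 9.7 kg.
Tool frame: the origin (TCP) lies midway between the tips of the shut fingers; the grasp point (between the pads) lies 19 mm behind it; z points along the fingers, y is the line along which they close (so a half turn about z gives the same grasp; the last joint's range is limited). The gripper opens to 85 mm and grips with 20 to 120 N. Pads are 22 mm wide; open, the fingers measure 114 mm over their backs; the gripper's body (76 mm by 85 mm) begins 54 mm behind the grasp point. The pads swing forward as they close: fully open they stand 13 mm farther back than shut.
Start: joints at [1.124, 0.087, 0.176, 1.66, 0, 1.571], TCP at [237.642, 496.007, 231.284] pointing down, gripper open.
Joint ranges: [-3.13, 3.13], [-0.85, 1.81], [-1.15, 1.24], [-2.2, 2.28], [-1.44, 1.52], [-3.14, 3.14]. Speed limits (rad/s): [2.22, 2.22, 2.57, 3.14, 3.14, 3.14].

## Interface

Orientations are given as a rotation vector (axis times angle).
In Python, from bench import observe, imaging, job gives the robot as it stands.
- The arm moves only by the tool carry_out, never from a script. Its argument "motion" is a list of rows, each an object of numbers: "claw": the closure, from 0 (fully open) to 1 (shut); "x", "y", "z": the shift along the tool's x, y, z as a fraction of full scale; "rx", "ry", "rz": the turn, a rotation vector about the tool's x, y, z as a fraction of full scale. A call has 1 to 20 rows; each row is the pose to reach, as a shift and turn from the pose commanded when the call began, along the tool's axes at that moment; what a row does not reach only later rows make up. Full scale, the value 1, is 0.15 m for a shift and 0.5 rad for a turn. A row lasts 1/12 s, in which the tool goes at most 41.7 mm and 7.16 degrees, less where a joint would pass 70% of its speed; a pose out of reach is approached as far as the arm can. A call with a number of a shift or a turn outside -1 to 1 is refused whole. A call with a gripper value outside its range is refused whole. The fingers move at their own pace and stop on an object; "grip_force" is the grip in N (left out, the last holds). Time passes only in rows, so rows that repeat a pose let the fingers close. It gives the time, the measured TCP pose, the force, the opening and the grip force at its end, in the units of the state.
- observe(): the state, without advancing time (a new reading comes with each control period).
- imaging.snapshot(name): name is "side" or "top"; returns the picture (420x560x3 uint8, red, green, blue); there is no depth.
- imaging.camera_params(name): a dict with "K" (3x3 intrinsics, pixels), "extrinsics" (4x4, takes a point from world to camera coordinates). Camera axes: x right, y down, z forward; pixel columns grow to the right and rows downward; lengths in mm; the calibration is good to about 2 mm. A picture is of the moment at which its call begins. camera_params takes no time and is no camera call.
- job.sign_off(): hands the job in; it is judged then, once.
The state is a dict: "time_s": time; "joint_positions": joint angles; "joint_vel": joint speeds; "joint_torque": joint torques, N m; "eef_pos": TCP position; "tcp_rot": TCP orientation; "wrist_force": force on the tool from outside, world axes, zero at the start; "torque": the same for the moment, N m; "grip_width": opening from 0.0 (shut) to 1.0 (fully open); "grasp_force": force on a finger pad.
Only numpy, scipy, OpenCV 4.12 (cv2) and the standard library are available. Lean on these libraries where they do the work, as an engineer would, in place of code of your own. Each camera call takes 0.05 s, during which the arm holds its last target. There are 200 camera calls.

## Working session

There is one attempt and no reset: what is moved stays moved. The work goes in short steps, Python scripts to look and compute and a tool call to move; the robot and the scene stay as the last step left them, time stands still between calls to the robot, and variables do not carry over. Pictures are saved under pics/ and viewed, at most 14 in all, crops included, and the job is handed in when it is done.

Besides the shell and the picture viewer there is one more tool, called after "Request:" by a JSON object that holds its "api" and its "payload". carry_out: Moves the arm, as the interface text tells. Its arguments: {"type":"object","properties":{"motion":{"type":"array","items":{"type":"object","properties":{"claw":{"type":"number"},"x":{"type":"number","minimum":-1,"maximum":1},"y":{"type":"number","minimum":-1,"maximum":1},"z":{"type":"number","minimum":-1,"maximum":1},"rx":{"type":"number","minimum":-1,"maximum":1},"ry":{"type":"number","minimum":-1,"maximum":1},"rz":{"type":"number","minimum":-1,"maximum":1}}}},"grip_force":{"type":"number"}},"required":["motion"]}

```bash
mkdir -p pics; python3 - <<'E'
from bench import observe, imaging, job
import cv2
for n in("top","side"):
    im=imaging.snapshot(n); cv2.imwrite(f"pics/{n}0.png",im[:,:,::-1]); p=imaging.camera_params(n); print(p)
print(observe())
E
```

```text
{'K': array([[527.71305908,   0.        , 272.02803927],
       [  0.        , 527.71305908, 219.62579648],
       [  0.        ,   0.        ,   1.        ]]), 'extrinsics': array([[ 7.84127996e-04, -9.99915378e-01,  1.29854220e-02,
         1.87447832e+02],
       [-9.82320160e-01, -3.20116438e-03, -1.87181344e-01,
         5.26633981e+02],
       [ 1.87207073e-01, -1.26090677e-02, -9.82239545e-01,
         1.74048590e+03],
       [ 0.00000000e+00,  0.00000000e+00,  0.00000000e+00,
         1.00000000e+00]])}
{'K': array([[524.58621136,   0.        , 275.94318947],
       [  0.        , 524.58621136, 207.87336365],
       [  0.        ,   0.        ,   1.        ]]), 'extrinsics': array([[-9.99960932e-01, -8.37330641e-03,  2.83221558e-03,
         5.22341473e+02],
       [-6.95929252e-03,  5.48221528e-01, -8.36304206e-01,
        -1.36510835e+00],
       [ 5.44994981e-03, -8.36291244e-01, -5.48258382e-01,
         1.57435914e+03],
       [ 0.00000000e+00,  0.00000000e+00,  0.00000000e+00,
         1.00000000e+00]])}
{'time_s': 0.1, 'joint_positions': array([ 1.12401216e+00,  8.74007235e-02,  1.75235177e-01,  1.65980717e+00,
       -1.76920120e-05,  1.57079227e+00]), 'joint_vel': array([-1.66356916e-05, -3.18236216e-03,  2.99816286e-03,  6.63077683e-04,
        1.53574825e-03,  4.46394251e-04]), 'joint_torque': array([ 9.43551495e-04, -5.21560013e+01,  4.65654588e+01,  1.59541302e-02,
        7.68011319e-05,  7.28341377e-06]), 'eef_pos': array([237.55470285, 495.82885255, 230.66755039]), 'tcp_rot': array([-6.95924046e-01, -3.06329264e+00,  1.80796194e-03]), 'wrist_force': array([ 0.58919553, -0.04846198,  0.36173627]), 'torque': array([0.02323321, 0.00617859, 0.00038837]), 'grasp_force': 0.0, 'grip_width': 0.9993731848463571}
```

View pics/top0.png

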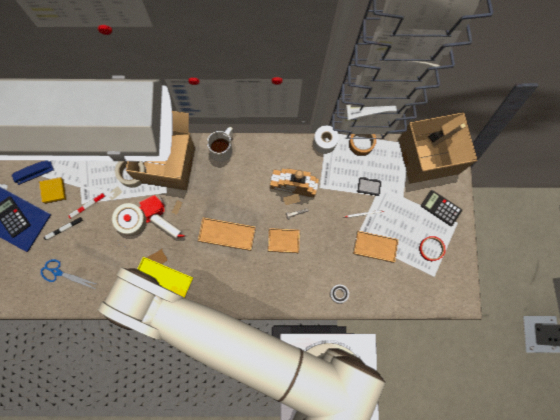

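View pics/side0.png

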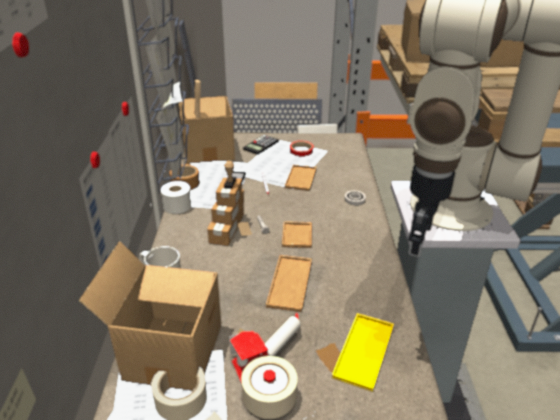

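```bash
cat > h.py <<'E'
import numpy as np,cv2
from bench import observe, imaging, job
from scipy.spatial.transform import Rotation as R
def proj(n,p):
    c=imaging.camera_params(n);E=c["extrinsics"];q=(E[:3,:3]@np.atleast_2d(p).T).T+E[:3,3];q=q@c["K"].T;return q[:,:2]/q[:,2:]
def ray(n,uv,z):
    c=imaging.camera_params(n);E=c["extrinsics"];uv=np.atleast_2d(uv)
    d=(E[:3,:3].T@np.linalg.inv(c["K"])@np.c_[uv,np.ones(len(uv))].T).T;o=-E[:3,:3].T@E[:3,3]
    return o+d*((z-o[2])/d[:,2])[:,None]
def crop(im,x0,y0,w,h,s,f):
    cv2.imwrite(f,cv2.resize(im[y0:y0+h,x0:x0+w],None,fx=s,fy=s,interpolation=cv2.INTER_CUBIC)[:,:,::-1])
def box(c,yaw,sx,sy,z):
    a=np.array([[1,1],[-1,1],[-1,-1],[1,-1]])*[sx/2,sy/2];r=np.array([[np.cos(yaw),-np.sin(yaw)],[np.sin(yaw),np.cos(yaw)]])
    return np.c_[a@r.T+c[:2],np.full(4,z)]
E
python3 - <<'E'
from h import *
t=cv2.imread("pics/top0.png")[:,:,::-1]; s=cv2.imread("pics/side0.png")[:,:,::-1]
crop(t,190,160,220,110,3.6,"pics/t1.png"); crop(s,190,140,140,170,3.5,"pics/s1.png")
hsv=cv2.cvtColor(t.copy(),cv2.COLOR_RGB2HSV)
m=cv2.inRange(hsv,(5,150,100),(22,255,255)); n,l,st,ce=cv2.connectedComponentsWithStats(m)
for i in range(1,n):
    if st[i,4]>80:
        c=cv2.findContours((l==i).astype(np.uint8),0,2)[0][0]
        r=cv2.minAreaRect(c.astype(np.float32)); b=cv2.boxPoints(r); w=ray("top",b,8)
        e=np.diff(w,axis=0)[:2]; print(st[i],w.mean(0).round(),np.linalg.norm(e,axis=1).round(), np.degrees(np.arctan2(e[:,1],e[:,0])).round(1))
E
```

```text
[148 251  18  12  92] [399. 580.   8.] [51. 36.] [ -62.6 -151.8]
```

View pics/t1.png

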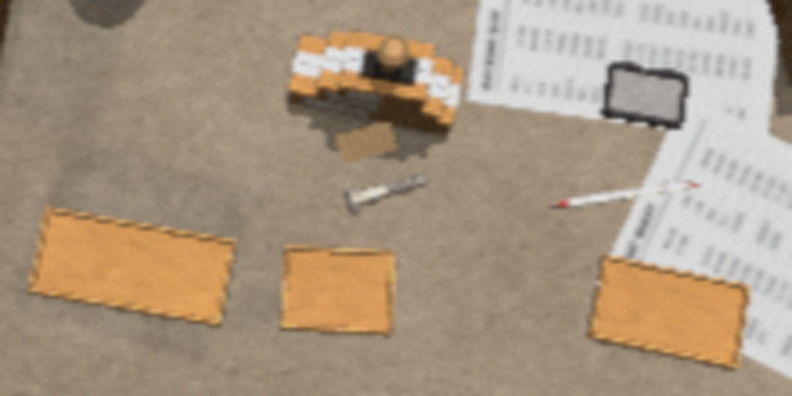

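View pics/s1.png

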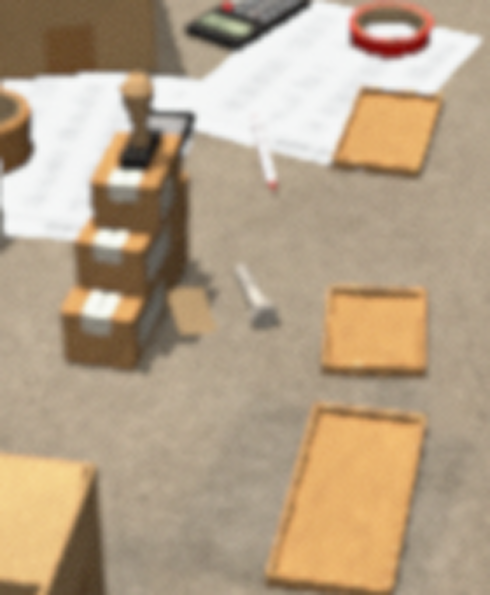

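```bash
cat >> h.py <<'E'
from scipy.optimize import least_squares
def fit(obs,sx,sy,g):
    # obs: list of (view,uv,(a,b) corner signs,z)
    def f(p):
        r=[]
        for v,uv,ab,z in obs:
            c,s=np.cos(p[2]/57.3),np.sin(p[2]/57.3);q=np.array(ab)*[sx/2,sy/2]
            r+=list(proj(v,[p[0]+c*q[0]-s*q[1],p[1]+s*q[0]+c*q[1],z])[0]-uv)
        return np.array(r)
    s=least_squares(f,g);return s.x,f(s.x)
T=lambda x,y:np.array([(x+.5)/3.6-.5+190,(y+.5)/3.6-.5+160])
S=lambda x,y:np.array([(x+.5)/3.5-.5+190,(y+.5)/3.5-.5+140])
E
python3 - <<'E'
from h import *
# top corners order TL,TR,BR,BL -> TL:(+x,+y) TR:(+x,-y) BR(-x,-y) BL(-x,+y)
sg=[(1,1),(1,-1),(-1,-1),(-1,1)]
def t(name,pts,sx,sy,z,g,view="top",F=T):
    p,r=fit([(view,F(*u),a,z) for u,a in zip(pts,sg)],sx,sy,g);print(name,view,p.round(1),r.round(1));return p
L=[("L",[(48,207),(236,240),(221,326),(29,292)],84,186,12,[400,300,0]),
("S",[(285,244),(395,250),(391,335),(280,328)],80,106,12,[400,150,0]),
("M",[(602,257),(749,284),(738,368),(588,337)],82,144,12,[400,-100,0]),
("pad",[(610,62),(689,70),(684,127),(604,118)],54,80,15,[550,-100,0])]
P={l[0]:t(*l) for l in L}
# side: left = +x, near(bottom)=+y : BL(+,+), TL(+,-), TR(-,-), BR(-,+)
for n,pts,sx,sy,z in [("L",[(267,583),(314,403),(427,413),(395,592)],84,186,12),("S",[(321,370),(330,286),(427,288),(426,375)],80,106,12),("M",[(335,165),(362,88),(442,95),(420,173)],82,144,12)]:
    t(n,pts,sx,sy,z,P[n],"side",S)
for n,pts,sx,sy,z in [("small",[(92,180),(167,190),(180,138),(116,132)],54,80,140),("med",[(76,236),(150,247)],56,118,96),("large",[(64,290),(138,302)],58,160,50)]:
    sgn=[(1,1),(-1,1),(-1,-1),(1,-1)]
    p,r=fit([("side",S(*u),a,z) for u,a in zip(pts,sgn)],sx,sy,[530,140,0]);print(n,p.round(1),r.round(1))
    im=None
    P[n]=(p,sx,sy,z)
t0=cv2.imread("pics/top0.png");s0=cv2.imread("pics/side0.png")
out=[]
for v,im,x0,y0,w,h in(("top",t0,255,155,80,65),("side",s0,195,150,60,105)):
    k=5;c=cv2.resize(im[y0:y0+h,x0:x0+w],None,fx=k,fy=k,interpolation=cv2.INTER_CUBIC)
    for n,H in(("small",44),("med",46),("large",50)):
        p,sx,sy,z=P[n]
        for zz in(z,z-H):
            q=proj(v,box(p,p[2]/57.3,sx,sy,zz))
            cv2.polylines(c,[np.round((q-[x0,y0]+.5)*k).astype(int)],True,(255,0,0) if zz==z else (0,200,0),1)
    out.append(c)
H=max(o.shape[0] for o in out);cv2.imwrite("pics/ov.png",np.hstack([cv2.copyMakeBorder(o,0,H-o.shape[0],0,0,0) for o in out]))
E
```

```text
L top [484.  343.9 -10. ] [-0.4 -0.1  0.3  0.1  0.1  0.   0.  -0. ]
S top [462.3 148.7  -3.2] [-0.1  0.2  0.   0.3  0.1 -0.3 -0.  -0.2]
M top [ 441.7 -167.8  -11. ] [-0.1 -0.4  0.3 -0.  -0.2 -0.1 -0.   0.5]
pad top [ 654.5 -152.9   -6.4] [-0.5  0.3  0.2  0.6  0.4 -0.4 -0.1 -0.5]
L side [485.  349.4  -8.9] [ 0.4 -1.4 -0.2  0.4 -0.3  0.9  0.1  0.4]
S side [463.1 155.3  -3.3] [ 0.  -0.7 -0.4  0.6  0.2  1.2  0.1 -0.9]
M side [ 442.1 -159.7  -10.8] [-0.8 -0.5 -0.7  0.   0.6  0.4  0.8 -0. ]
small [646.8 113.2  -6.2] [ 0.4  1.2 -0.8 -0.3  0.8 -0.7 -0.3 -0.2]
med [652.  103.5 -12.3] [ 0.5  0.3 -0.5 -0.3]
large [657.1  89.7 -13.4] [ 0.3  0.2 -0.3 -0.2]
```

View pics/ov.png

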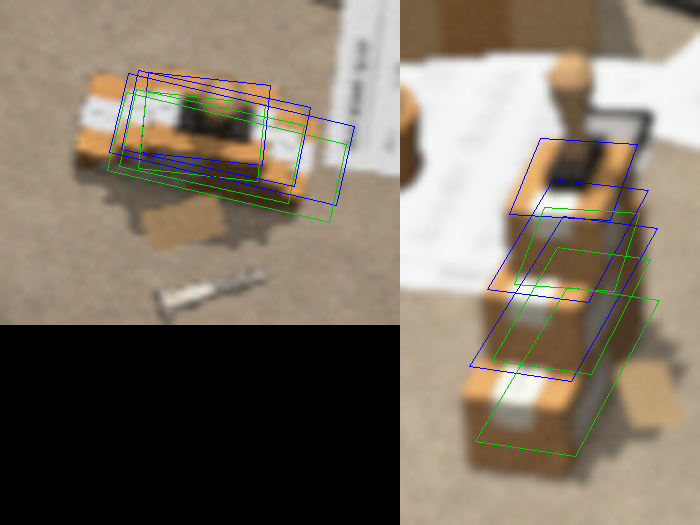

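```bash
cat >> h.py <<'E'
def yaw():  # direction of tool y (closing) in world, deg
    M=R.from_rotvec(observe()["tcp_rot"]).as_matrix();return np.degrees(np.arctan2(M[1,1],M[0,1]))
def go(x,y,z,a=None):
    o=observe();M=R.from_rotvec(o["tcp_rot"]).as_matrix()
    yw=yaw(); d=0 if a is None else (a-yw+90)%180-90
    D=R.from_euler("z",(yw if a is None else yw+d),degrees=True).as_matrix()
    tgt=D@np.array([[0,1,0],[1,0,0],[0,0,-1.]])  # tool x=, y=closing, z down
    rv=R.from_matrix(M.T@tgt).as_rotvec()/.5
    s=M.T@(np.array([x,y,z])-o["eef_pos"])/150
    print("shift",s.round(3),"turn",rv.round(3),"| pos",o["eef_pos"].round(1),"yaw",round(yw,1),"q1,q6",o["joint_positions"][[0,5]].round(2),"t",round(o["time_s"],1),"w",round(o["grip_width"],3))
E
python3 - <<'E'
from h import *
M=R.from_rotvec(observe()["tcp_rot"]).as_matrix();print(M.round(3))
def tri(a,b):
    f=lambda p:np.r_[proj("top",p)[0]-a,proj("side",p)[0]-b]
    s=least_squares(f,[650,110,190]);print(s.x.round(1),s.fun.round(2));return s.x
p=tri(T(393,50),S(136,90))
# foot, top view centre of dark foot blob at z~148
print(ray("top",T(390,64),150),ray("side",S(140,152),148))
t=cv2.imread("pics/top0.png");g=t.max(2);m=np.zeros_like(g);m[165:190,285:312]=(g[165:190,285:312]<60)
ys,xs=np.nonzero(m);print(len(xs),xs.mean(),ys.mean(),cv2.minAreaRect(np.c_[xs,ys].astype(np.float32)))
go(p[0],p[1],230,80)
E
```

```text
[[-0.902  0.432 -0.   ]
 [ 0.432  0.902 -0.001]
 [-0.    -0.001 -1.   ]]
[646.9 105.9 196.3] [ 0.   -0.06  0.05  0.01]
[[646.65554366 105.7008108  150.        ]] [[645.37808213 115.72119287 148.        ]]
54 297.037037037037 179.83333333333334 ((296.37158203125, 182.26148986816406), (12.547525405883789, 11.972830772399902), 16.699243545532227)
shift [-3.584 -1.165  0.006] turn [-0.002 -0.    -0.544] | pos [237.6 495.8 230.7] yaw 64.4 q1,q6 [1.12 1.57] t 0.1 w 0.999
```

Request:
{"api": "carry_out", "payload": {"motion": [{"x": -1,"y": -0.33,"z": -0.5,"rz": 1,"claw": 0},{"x": -1,"y": -0.33,"z": -0.5,"rz": 1,"claw": 0},{"x": -1,"y": -0.33,"z": -0.5,"rz": 1,"claw": 0},{"x": -1,"y": -0.33,"z": -0.5,"rz": 1,"claw": 0},{"x": -1,"y": -0.33,"z": -0.5,"rz": 1,"claw": 0},{"x": -1,"y": -0.33,"z": -0.5,"rz": 1,"claw": 0},{"x": -1,"y": -0.33,"z": -0.5,"rz": 1,"claw": 0},{"x": -1,"y": -0.33,"z": -0.5,"rz": 1,"claw": 0}]}}

```text
invalid input
```

```bash
python3 -c "
from h import *
go(647,106,290,-6)"
```

```text
shift [-3.585 -1.165 -0.394] turn [-2.000e-03  1.000e-03  2.457e+00] | pos [237.6 495.8 230.7] yaw 64.4 q1,q6 [1.12 1.57] t 0.1 w 0.999
```

Request:
{"api": "carry_out", "payload": {"motion": [{"x": -0.95,"y": -0.33,"z": -0.5,"rx": 0,"ry": 0,"rz": 0.95,"claw": 0},{"x": -0.95,"y": -0.33,"z": -0.5,"rx": 0,"ry": 0,"rz": 0.95,"claw": 0},{"x": -0.95,"y": -0.33,"z": -0.5,"rx": 0,"ry": 0,"rz": 0.95,"claw": 0},{"x": -0.95,"y": -0.33,"z": -0.5,"rx": 0,"ry": 0,"rz": 0.95,"claw": 0},{"x": -0.95,"y": -0.33,"z": -0.5,"rx": 0,"ry": 0,"rz": 0.95,"claw": 0},{"x": -0.95,"y": -0.33,"z": -0.5,"rx": 0,"ry": 0,"rz": 0.95,"claw": 0},{"x": -0.95,"y": -0.33,"z": -0.5,"rx": 0,"ry": 0,"rz": 0.95,"claw": 0}], "grip_force": 30}}

```text
time_s: 0.68
eef_pos: [344.8, 389.8, 305.7]
tcp_rot: [-1.397, -2.814, 0.001]
wrist_force: [-0.1, -0.0, 0.2]
grip_width: 1.0
grasp_force: 0.0
```

```bash
python3 -c "
from h import *
go(647,106,290,-6)"
```

```text
shift [-2.725  0.461  0.104] turn [-1.000e-03  0.000e+00  1.508e+00] | pos [344.8 389.8 305.7] yaw 37.2 q1,q6 [0.85 1.77] t 0.7 w 1.0
```

Request:
{"api": "carry_out", "payload": {"motion": [{"x": -1,"y": 0.17,"z": 0,"rx": 0,"ry": 0,"rz": 0.75,"claw": 0},{"x": -1,"y": 0.17,"z": 0,"rx": 0,"ry": 0,"rz": 0.75,"claw": 0},{"x": -1,"y": 0.17,"z": 0,"rx": 0,"ry": 0,"rz": 0.75,"claw": 0},{"x": -1,"y": 0.17,"z": 0,"rx": 0,"ry": 0,"rz": 0.75,"claw": 0},{"x": -1,"y": 0.17,"z": 0,"rx": 0,"ry": 0,"rz": 0.75,"claw": 0},{"x": -1,"y": 0.17,"z": 0,"rx": 0,"ry": 0,"rz": 0.75,"claw": 0}]}}

```text
time_s: 1.18
eef_pos: [455.7, 285.8, 304.8]
tcp_rot: [-1.896, -2.503, 0.003]
wrist_force: [0.4, 1.2, -0.5]
grip_width: 1.002
grasp_force: 0.0
```

```bash
python3 -c "
from h import *
go(647,106,290,-6)"
```

```text
shift [-1.499  0.903  0.097] turn [-0.005  0.002  0.758] | pos [455.7 285.8 304.8] yaw 15.7 q1,q6 [0.56 1.86] t 1.2 w 1.002
```

Request:
{"api": "carry_out", "payload": {"motion": [{"x": -1,"y": 0.6,"z": 0,"rx": 0,"ry": 0,"rz": 0.75,"claw": 0},{"x": -1,"y": 0.6,"z": 0,"rx": 0,"ry": 0,"rz": 0.75,"claw": 0},{"x": -1,"y": 0.6,"z": 0,"rx": 0,"ry": 0,"rz": 0.75,"claw": 0},{"x": -1,"y": 0.6,"z": 0,"rx": 0,"ry": 0,"rz": 0.75,"claw": 0},{"x": -1,"y": 0.6,"z": 0,"rx": 0,"ry": 0,"rz": 0.75,"claw": 0},{"x": -1,"y": 0.6,"z": 0,"rx": 0,"ry": 0,"rz": 0.75,"claw": 0},{"x": -1,"y": 0.6,"z": 0,"rx": 0,"ry": 0,"rz": 0.75,"claw": 0}]}}

```text
time_s: 1.77
eef_pos: [582.3, 167.1, 305.5]
tcp_rot: [-2.328, -2.108, 0.002]
wrist_force: [0.3, -0.4, -0.0]
grip_width: 1.002
grasp_force: 0.0
```

```bash
python3 -c "
from h import *
go(647,106,270,-6)"
```

```text
shift [-0.363  0.47   0.236] turn [-0.003  0.     0.011] | pos [582.3 167.1 305.5] yaw -5.7 q1,q6 [0.28 1.95] t 1.8 w 1.002
```

Request:
{"api": "carry_out", "payload": {"motion": [{"x": -0.18,"y": 0.235,"z": 0.1,"rx": 0,"ry": 0,"rz": 0,"claw": 0.4},{"x": -0.363,"y": 0.47,"z": 0.2,"rx": 0,"ry": 0,"rz": 0,"claw": 0.4},{"x": -0.363,"y": 0.47,"z": 0.2,"rx": 0,"ry": 0,"rz": 0,"claw": 0.4},{"x": -0.363,"y": 0.47,"z": 0.2,"rx": 0,"ry": 0,"rz": 0,"claw": 0.4},{"x": -0.363,"y": 0.47,"z": 0.2,"rx": 0,"ry": 0,"rz": 0,"claw": 0.4}]}}

```text
time_s: 2.18
eef_pos: [646.7, 106.1, 276.2]
tcp_rot: [-2.328, -2.108, 0.001]
wrist_force: [0.2, 0.4, 0.8]
grip_width: 0.596
grasp_force: 0.0
```

```bash
python3 - <<'E'
from h import *
go(647,106,172,-6)
s=imaging.snapshot("side");t=imaging.snapshot("top")
e=observe()["eef_pos"]
k=5
def cr(im,x0,y0,w,h,v):
    c=cv2.resize(im[y0:y0+h,x0:x0+w],None,fx=k,fy=k,interpolation=cv2.INTER_CUBIC)
    for p,col in((e,(0,255,0)),(np.array([647,106,209]),(255,0,255))):
        q=proj(v,p)[0]-[x0,y0]+.5; cv2.drawMarker(c,tuple((q*k).astype(int)),col,0,15,1)
    return c
a=cr(s,195,110,80,118,"side");b=cr(t,260,140,75,118,"top")
cv2.imwrite("pics/ap.png",np.hstack([a,b])[:,:,::-1])
E
```

```text
shift [-0.001  0.003  0.695] turn [-0.002 -0.001  0.011] | pos [646.7 106.1 276.2] yaw -5.7 q1,q6 [0.16 1.83] t 2.2 w 0.596
```

View pics/ap.png

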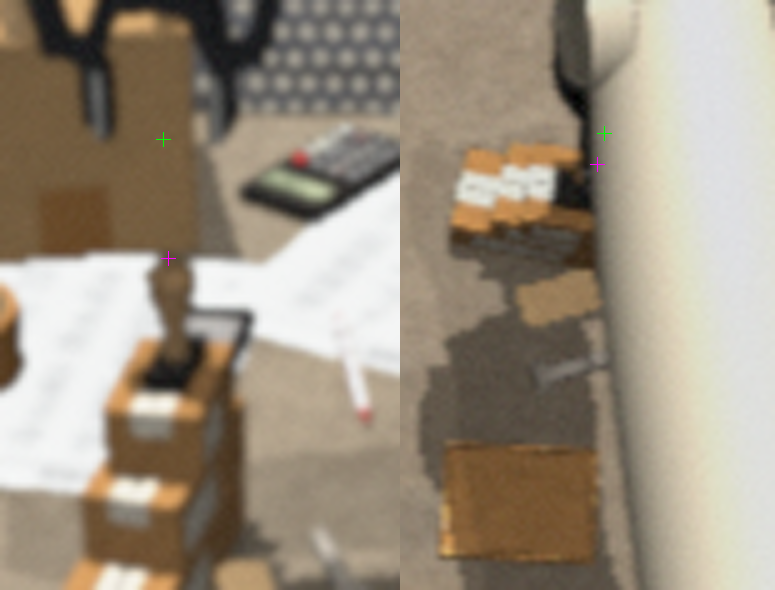

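Request:
{"api": "carry_out", "payload": {"motion": [{"x": 0,"y": 0,"z": 0.2,"rx": 0,"ry": 0,"rz": 0,"claw": 0.4},{"x": 0,"y": 0,"z": 0.4,"rx": 0,"ry": 0,"rz": 0,"claw": 0.4},{"x": 0,"y": 0,"z": 0.6,"rx": 0,"ry": 0,"rz": 0,"claw": 0.4},{"x": 0,"y": 0,"z": 0.69,"rx": 0,"ry": 0,"rz": 0,"claw": 0.4},{"x": 0,"y": 0,"z": 0.69,"rx": 0,"ry": 0,"rz": 0,"claw": 0.5},{"x": 0,"y": 0,"z": 0.69,"rx": 0,"ry": 0,"rz": 0,"claw": 0.6},{"x": 0,"y": 0,"z": 0.69,"rx": 0,"ry": 0,"rz": 0,"claw": 0.7},{"x": 0,"y": 0,"z": 0.69,"rx": 0,"ry": 0,"rz": 0,"claw": 0.8},{"x": 0,"y": 0,"z": 0.69,"rx": 0,"ry": 0,"rz": 0,"claw": 1},{"x": 0,"y": 0,"z": 0.69,"rx": 0,"ry": 0,"rz": 0,"claw": 1},{"x": 0,"y": 0,"z": 0.69,"rx": 0,"ry": 0,"rz": 0,"claw": 1}], "grip_force": 25}}

```text
time_s: 3.2
eef_pos: [648.2, 104.9, 175.1]
tcp_rot: [2.33, 2.106, 0.005]
wrist_force: [-1.5, 2.1, 7.3]
grip_width: 0.302
grasp_force: 25.0
```

Request:
{"api": "carry_out", "payload": {"motion": [{"x": 0,"y": 0,"z": 0,"rx": 0,"ry": 0,"rz": 0,"claw": 0.55},{"x": 0,"y": 0,"z": 0,"rx": 0,"ry": 0,"rz": 0,"claw": 0.55},{"x": 0,"y": 0,"z": 0.04,"rx": 0,"ry": 0,"rz": 0,"claw": 0.55},{"x": 0,"y": 0,"z": 0.04,"rx": 0,"ry": 0,"rz": 0,"claw": 0.55},{"x": 0,"y": 0,"z": 0.04,"rx": 0,"ry": 0,"rz": 0,"claw": 0.65},{"x": 0,"y": 0,"z": 0.04,"rx": 0,"ry": 0,"rz": 0,"claw": 0.7},{"x": 0,"y": 0,"z": 0.04,"rx": 0,"ry": 0,"rz": 0,"claw": 1},{"x": 0,"y": 0,"z": 0.04,"rx": 0,"ry": 0,"rz": 0,"claw": 1},{"x": 0,"y": 0,"z": 0.04,"rx": 0,"ry": 0,"rz": 0,"claw": 1}], "grip_force": 25}}

```text
time_s: 3.95
eef_pos: [647.6, 104.4, 166.8]
tcp_rot: [2.331, 2.106, -0.0]
wrist_force: [0.1, 0.1, -1.3]
grip_width: 0.302
grasp_force: 24.6
```

Request:
{"api": "carry_out", "payload": {"motion": [{"x": 0,"y": 0,"z": -0.1,"rx": 0,"ry": 0,"rz": 0,"claw": 1},{"x": 0,"y": 0,"z": -0.2,"rx": 0,"ry": 0,"rz": 0,"claw": 1},{"x": 0,"y": 0,"z": -0.3,"rx": 0,"ry": 0,"rz": 0,"claw": 1},{"x": 0,"y": 0,"z": -0.4,"rx": 0,"ry": 0,"rz": 0,"claw": 1},{"x": 0,"y": 0,"z": -0.4,"rx": 0,"ry": 0,"rz": 0,"claw": 1},{"x": -0.1,"y": 0,"z": -0.4,"rx": 0,"ry": 0,"rz": 0,"claw": 1},{"x": -0.25,"y": 0,"z": -0.4,"rx": 0,"ry": 0,"rz": 0,"claw": 1},{"x": -0.4,"y": 0,"z": -0.4,"rx": 0,"ry": 0,"rz": 0,"claw": 1},{"x": -0.55,"y": 0,"z": -0.4,"rx": 0,"ry": 0,"rz": 0,"claw": 1},{"x": -0.7,"y": 0,"z": -0.4,"rx": 0,"ry": 0,"rz": 0,"claw": 1},{"x": -0.8,"y": 0,"z": -0.4,"rx": 0,"ry": 0,"rz": 0,"claw": 1},{"x": -0.85,"y": 0,"z": -0.4,"rx": 0,"ry": 0,"rz": 0,"claw": 1},{"x": -0.85,"y": 0,"z": -0.4,"rx": 0,"ry": 0,"rz": 0,"claw": 1}], "grip_force": 35}}

```text
time_s: 5.03
eef_pos: [634.5, -24.1, 226.2]
tcp_rot: [-2.333, -2.104, 0.001]
wrist_force: [-0.0, 1.3, -1.2]
grip_width: 0.299
grasp_force: 34.4
```

```bash
python3 -c "
from h import *
go(654.5,-152,227,-6)"
```

```text
shift [-0.834  0.221 -0.005] turn [-0.001  0.     0.003] | pos [634.5 -24.1 226.2] yaw -5.9 q1,q6 [-0.04  1.64] t 5.0 w 0.299
```

Request:
{"api": "carry_out", "payload": {"motion": [{"x": -0.1,"y": 0.03,"z": 0,"rx": 0,"ry": 0,"rz": 0,"claw": 1},{"x": -0.25,"y": 0.07,"z": 0,"rx": 0,"ry": 0,"rz": 0,"claw": 1},{"x": -0.4,"y": 0.11,"z": 0,"rx": 0,"ry": 0,"rz": 0,"claw": 1},{"x": -0.55,"y": 0.15,"z": 0,"rx": 0,"ry": 0,"rz": 0,"claw": 1},{"x": -0.7,"y": 0.19,"z": 0,"rx": 0,"ry": 0,"rz": 0,"claw": 1},{"x": -0.8,"y": 0.21,"z": 0.1,"rx": 0,"ry": 0,"rz": 0,"claw": 1},{"x": -0.834,"y": 0.221,"z": 0.3,"rx": 0,"ry": 0,"rz": 0,"claw": 1},{"x": -0.834,"y": 0.221,"z": 0.45,"rx": 0,"ry": 0,"rz": 0,"claw": 1},{"x": -0.834,"y": 0.221,"z": 0.6,"rx": 0,"ry": 0,"rz": 0,"claw": 1},{"x": -0.834,"y": 0.221,"z": 0.7,"rx": 0,"ry": 0,"rz": 0,"claw": 1},{"x": -0.834,"y": 0.221,"z": 0.7,"rx": 0,"ry": 0,"rz": 0,"claw": 1},{"x": -0.834,"y": 0.221,"z": 0.7,"rx": 0,"ry": 0,"rz": 0,"claw": 1}]}}

```text
time_s: 6.03
eef_pos: [654.9, -149.7, 121.1]
tcp_rot: [-2.329, -2.106, 0.001]
wrist_force: [0.3, 0.4, -0.2]
grip_width: 0.301
grasp_force: 34.5
```

```bash
python3 - <<'E'
from h import *
go(654.5,-152,38,-6)
s=imaging.snapshot("side");t=imaging.snapshot("top")
e=observe()["eef_pos"]; zb=e[2]-27
k=6
def cr(im,x0,y0,w,h,v):
    c=cv2.resize(im[y0:y0+h,x0:x0+w],None,fx=k,fy=k,interpolation=cv2.INTER_CUBIC)
    for b,col in((box(e,-.105,24,50,zb),(0,255,0)),(box([654.5,-152],-.11,42,68,12),(255,0,0)),(box([654.5,-152],-.11,54,80,15),(255,0,255))):
        q=proj(v,b)-[x0,y0]+.5; cv2.polylines(c,[(q*k).astype(int)],True,col,1)
    return c
a=cr(s,205,110,65,95,"side");b=cr(t,340,130,65,95,"top")
cv2.imwrite("pics/pad.png",np.hstack([a,b])[:,:,::-1])
E
```

```text
shift [-0.016 -0.     0.554] turn [-0.003 -0.001  0.009] | pos [ 654.9 -149.7  121.1] yaw -5.7 q1,q6 [-0.22  1.45] t 6.0 w 0.301
```

View pics/pad.png

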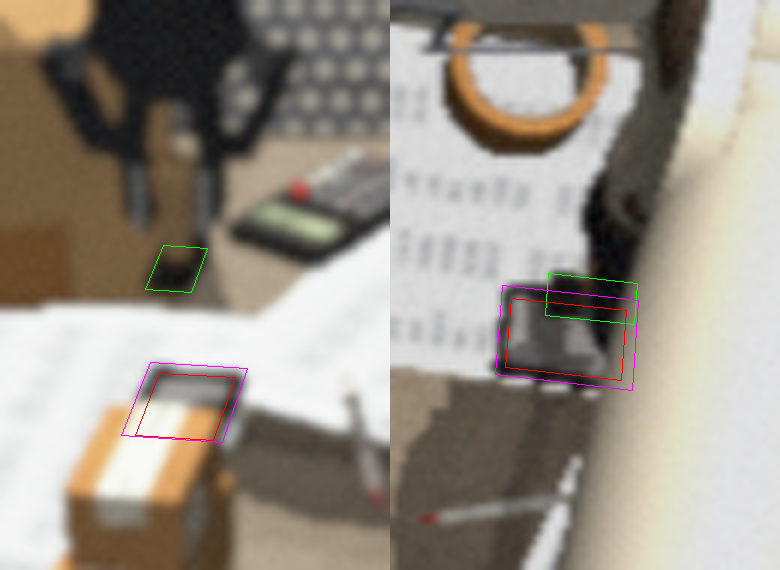

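Request:
{"api": "carry_out", "payload": {"motion": [{"x": -0.014,"y": 0,"z": 0.12,"rx": 0,"ry": 0,"rz": 0,"claw": 1},{"x": -0.014,"y": 0,"z": 0.25,"rx": 0,"ry": 0,"rz": 0,"claw": 1},{"x": -0.014,"y": 0,"z": 0.36,"rx": 0,"ry": 0,"rz": 0,"claw": 1},{"x": -0.014,"y": 0,"z": 0.45,"rx": 0,"ry": 0,"rz": 0,"claw": 1},{"x": -0.014,"y": 0,"z": 0.5,"rx": 0,"ry": 0,"rz": 0,"claw": 1},{"x": -0.014,"y": 0,"z": 0.53,"rx": 0,"ry": 0,"rz": 0,"claw": 1},{"x": -0.014,"y": 0,"z": 0.545,"rx": 0,"ry": 0,"rz": 0,"claw": 1},{"x": -0.014,"y": 0,"z": 0.552,"rx": 0,"ry": 0,"rz": 0,"claw": 1},{"x": -0.014,"y": 0,"z": 0.552,"rx": 0,"ry": 0,"rz": 0,"claw": 1},{"x": -0.014,"y": 0,"z": 0.552,"rx": 0,"ry": 0,"rz": 0,"claw": 1}]}}

```text
time_s: 6.97
eef_pos: [655.4, -152.4, 39.9]
tcp_rot: [2.33, 2.106, 0.001]
wrist_force: [0.5, -0.4, -0.1]
grip_width: 0.3
grasp_force: 34.5
```

Request:
{"api": "carry_out", "payload": {"motion": [{"x": 0,"y": 0,"z": 0.01,"rx": 0,"ry": 0,"rz": 0,"claw": 1},{"x": 0,"y": 0,"z": 0.018,"rx": 0,"ry": 0,"rz": 0,"claw": 1},{"x": 0,"y": 0,"z": 0.018,"rx": 0,"ry": 0,"rz": 0,"claw": 1},{"x": 0,"y": 0,"z": 0.018,"rx": 0,"ry": 0,"rz": 0,"claw": 1}]}}

```text
time_s: 7.3
eef_pos: [654.9, -152.4, 36.3]
tcp_rot: [-2.331, -2.106, -0.0]
wrist_force: [0.5, -0.5, 0.4]
grip_width: 0.303
grasp_force: 34.5
```

Request:
{"api": "carry_out", "payload": {"motion": [{"x": 0,"y": 0,"z": 0.007,"rx": 0,"ry": 0,"rz": 0,"claw": 1},{"x": 0,"y": 0,"z": 0.014,"rx": 0,"ry": 0,"rz": 0,"claw": 1},{"x": 0,"y": 0,"z": 0.014,"rx": 0,"ry": 0,"rz": 0,"claw": 1},{"x": 0,"y": 0,"z": 0.014,"rx": 0,"ry": 0,"rz": 0,"claw": 1}]}}

```text
time_s: 7.63
eef_pos: [655.3, -152.4, 36.2]
tcp_rot: [2.33, 2.105, 0.002]
wrist_force: [-4.2, 1.6, 10.9]
grip_width: 0.298
grasp_force: 35.1
```

Request:
{"api": "carry_out", "payload": {"motion": [{"x": 0,"y": 0,"z": -0.009,"rx": 0,"ry": 0,"rz": 0,"claw": 1},{"x": 0,"y": 0,"z": -0.009,"rx": 0,"ry": 0,"rz": 0,"claw": 0.65},{"x": 0,"y": 0,"z": -0.009,"rx": 0,"ry": 0,"rz": 0,"claw": 0.55},{"x": 0,"y": 0,"z": -0.009,"rx": 0,"ry": 0,"rz": 0,"claw": 0.45},{"x": 0,"y": 0,"z": -0.009,"rx": 0,"ry": 0,"rz": 0,"claw": 0.3},{"x": 0,"y": 0,"z": -0.009,"rx": 0,"ry": 0,"rz": 0,"claw": 0.3},{"x": 0,"y": 0,"z": -0.1,"rx": 0,"ry": 0,"rz": 0,"claw": 0.3},{"x": 0,"y": 0,"z": -0.3,"rx": 0,"ry": 0,"rz": 0,"claw": 0.3},{"x": 0,"y": 0,"z": -0.5,"rx": 0,"ry": 0,"rz": 0,"claw": 0.2},{"x": 0,"y": 0,"z": -0.7,"rx": 0,"ry": 0,"rz": 0,"claw": 0},{"x": 0,"y": 0,"z": -0.95,"rx": 0,"ry": 0,"rz": 0,"claw": 0},{"x": 0.2,"y": 0,"z": -1,"rx": 0,"ry": 0,"rz": 0,"claw": 0},{"x": 0.4,"y": 0,"z": -1,"rx": 0,"ry": 0,"rz": 0,"claw": 0},{"x": 0.6,"y": 0,"z": -1,"rx": 0,"ry": 0,"rz": 0,"claw": 0},{"x": 0.6,"y": -0.4,"z": -1,"rx": 0,"ry": 0,"rz": 0,"claw": 0},{"x": 0.6,"y": -0.8,"z": -1,"rx": 0,"ry": 0,"rz": 0,"claw": 0},{"x": 0.6,"y": -1,"z": -1,"rx": 0,"ry": 0,"rz": 0,"claw": 0},{"x": 0.6,"y": -1,"z": -1,"rx": 0,"ry": 0,"rz": 0,"claw": 0}]}}

```text
time_s: 9.13
eef_pos: [511.6, -47.1, 183.9]
tcp_rot: [-2.329, -2.106, 0.001]
wrist_force: [-0.6, 0.1, 0.9]
grip_width: 1.001
grasp_force: 0.0
```

```bash
python3 - <<'E'
from h import *
go(647,113,240,-6)
s=imaging.snapshot("side");t=imaging.snapshot("top");cv2.imwrite("pics/t2f.png",t[:,:,::-1]);cv2.imwrite("pics/s2f.png",s[:,:,::-1])
k=6
a=cv2.resize(s[145:245,195:255],None,fx=k,fy=k,interpolation=cv2.INTER_CUBIC)
b=cv2.resize(t[150:210,265:335],None,fx=k,fy=k,interpolation=cv2.INTER_CUBIC)
b=cv2.copyMakeBorder(b,0,600-360,0,0,0); b[360:600,:300]=cv2.resize(t[165:205,350:400],None,fx=6,fy=6,interpolation=cv2.INTER_CUBIC)
cv2.imwrite("pics/pile2.png",np.hstack([a,b])[:,:,::-1])
E
```

```text
shift [ 1.152  0.79  -0.375] turn [-0.003  0.     0.009] | pos [511.6 -47.1 183.9] yaw -5.8 q1,q6 [-0.09  1.58] t 9.1 w 1.001
```

View pics/pile2.png

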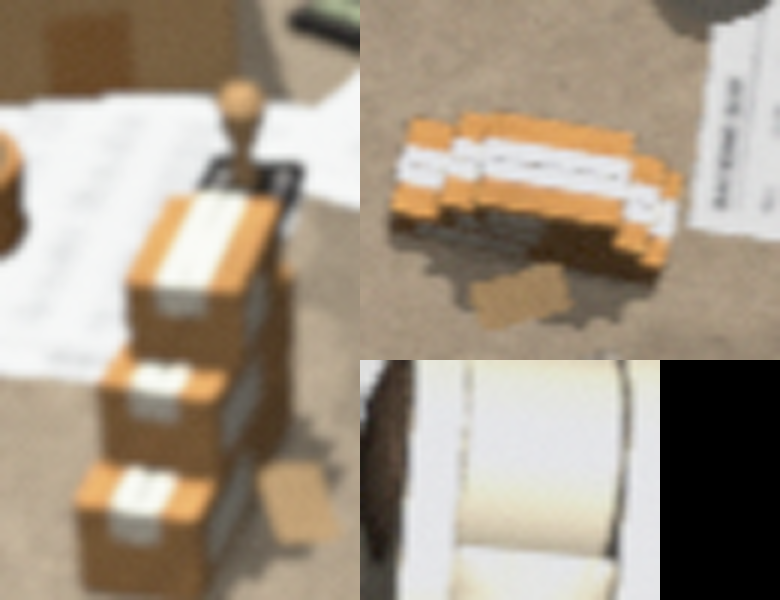

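```bash
python3 - <<'E'
from h import *
T2=lambda u:np.array([(u[0]-359.5)/6-.5+265,(u[1]+.5)/6-.5+150])
S2=lambda u:np.array([(u[0]+.5)/6-.5+195,(u[1]+.5)/6-.5+145])
D={"small":(54,80,140,[(487,112),(634,134),(630,221),(473,205)],[(1,1),(1,-1),(-1,-1),(-1,1)],[(128,280),(242,292),(281,200),(168,195)],[(1,1),(-1,1),(-1,-1),(1,-1)]),
"med":(56,118,96,[(462,112),(443,206),(663,160),(645,252)],[(1,1),(-1,1),(1,-1),(-1,-1)],[(100,382),(220,402)],[(1,1),(-1,1)]),
"large":(58,160,50,[(412,117),(390,214),(683,172),(660,270)],[(1,1),(-1,1),(1,-1),(-1,-1)],[(77,508),(205,520)],[(1,1),(-1,1)])}
for n,(sx,sy,z,tp,ts,sp,ss) in D.items():
    to=[("top",T2(u),a,z) for u,a in zip(tp,ts)];so=[("side",S2(u),a,z) for u,a in zip(sp,ss)]
    for o in(to,so,to+so):
        p,r=fit(o,sx,sy,[648,110,-6]);print(n,p.round(1),r.round(1))
E
```

```text
small [648.9 107.4  -6.8] [ 0.3 -0.1  0.  -0.8 -1.   0.6  0.7  0.3]
small [648.5 110.7  -8.1] [-0.6  0.3  0.5 -0.   0.2  0.2 -0.1 -0.5]
small [648.8 108.3  -7.5] [ 0.1 -0.1 -0.1 -0.6 -1.4  0.7  0.4  0.2 -0.5 -0.1  0.7 -0.5  0.1 -0.3
 -0.3 -0.9]
med [652.7 106.3 -12.9] [-0.1 -0.  -0.7  0.1  0.7 -0.3  0.1  0.2]
med [650.1 110.3 -15.4] [ 0.1  0.  -0.1 -0. ]
med [652.7 107.  -13. ] [-0.3 -0.  -0.9  0.   0.5 -0.3 -0.1  0.2 -0.1 -0.3  0.1 -0.9]
large [658.7 113.3 -11.9] [-0.3 -0.  -0.2 -0.2 -0.   0.3  0.6 -0. ]
large [662.4 116.1  -8.3] [-0. -0.  0.  0.]
large [658.5 114.1 -11.5] [-0.7  0.2 -0.4 -0.  -0.3  0.2  0.4 -0.1  0.1 -1.  -0.2 -0.3]
```

Request:
{"api": "carry_out", "payload": {"motion": [{"x": 0,"y": 0,"z": -0.25,"rx": 0,"ry": 0,"rz": 0,"claw": 0},{"x": 0.2,"y": 0.2,"z": -0.4,"rx": 0,"ry": 0,"rz": 0.06,"claw": 0},{"x": 0.5,"y": 0.4,"z": -0.4,"rx": 0,"ry": 0,"rz": 0.06,"claw": 0},{"x": 0.75,"y": 0.6,"z": -0.4,"rx": 0,"ry": 0,"rz": 0.06,"claw": 0},{"x": 1,"y": 0.8,"z": -0.4,"rx": 0,"ry": 0,"rz": 0.06,"claw": 0},{"x": 1,"y": 0.8,"z": -0.4,"rx": 0,"ry": 0,"rz": 0.06,"claw": 0},{"x": 1,"y": 0.8,"z": -0.4,"rx": 0,"ry": 0,"rz": 0.06,"claw": 0}]}}

```text
time_s: 9.82
eef_pos: [652.5, 93.6, 240.4]
tcp_rot: [-2.357, -2.074, 0.003]
wrist_force: [-0.0, -0.8, -0.4]
grip_width: 0.999
grasp_force: 0.0
```

```bash
python3 -c "
from h import *
go(648.8,108.3,107,-7.5)"
```

```text
shift [ 0.094 -0.034  0.89 ] turn [-0.006 -0.     0.007] | pos [652.5  93.6 240.4] yaw -7.3 q1,q6 [0.14 1.84] t 9.8 w 0.999
```

Request:
{"api": "carry_out", "payload": {"motion": [{"x": 0.094,"y": -0.034,"z": 0,"rx": 0,"ry": 0,"rz": 0,"claw": 0},{"x": 0.094,"y": -0.034,"z": 0.2,"rx": 0,"ry": 0,"rz": 0,"claw": 0},{"x": 0.094,"y": -0.034,"z": 0.4,"rx": 0,"ry": 0,"rz": 0,"claw": 0},{"x": 0.094,"y": -0.034,"z": 0.6,"rx": 0,"ry": 0,"rz": 0,"claw": 0},{"x": 0.094,"y": -0.034,"z": 0.75,"rx": 0,"ry": 0,"rz": 0,"claw": 0},{"x": 0.094,"y": -0.034,"z": 0.85,"rx": 0,"ry": 0,"rz": 0,"claw": 0},{"x": 0.094,"y": -0.034,"z": 0.89,"rx": 0,"ry": 0,"rz": 0,"claw": 0.1},{"x": 0.094,"y": -0.034,"z": 0.89,"rx": 0,"ry": 0,"rz": 0,"claw": 0.2},{"x": 0.094,"y": -0.034,"z": 0.89,"rx": 0,"ry": 0,"rz": 0,"claw": 0.27},{"x": 0.094,"y": -0.034,"z": 0.89,"rx": 0,"ry": 0,"rz": 0,"claw": 0.31},{"x": 0.094,"y": -0.034,"z": 0.89,"rx": 0,"ry": 0,"rz": 0,"claw": 0.35},{"x": 0.094,"y": -0.034,"z": 0.89,"rx": 0,"ry": 0,"rz": 0,"claw": 0.4},{"x": 0.094,"y": -0.034,"z": 0.89,"rx": 0,"ry": 0,"rz": 0,"claw": 0.6},{"x": 0.094,"y": -0.034,"z": 0.89,"rx": 0,"ry": 0,"rz": 0,"claw": 0.6},{"x": 0.094,"y": -0.034,"z": 0.89,"rx": 0,"ry": 0,"rz": 0,"claw": 0.6}], "grip_force": 60}}

```text
time_s: 11.07
eef_pos: [647.1, 104.2, 112.9]
tcp_rot: [2.361, 2.07, 0.005]
wrist_force: [1.3, 0.3, 6.9]
grip_width: 0.624
grasp_force: 63.8
```

Request:
{"api": "carry_out", "payload": {"motion": [{"x": 0,"y": 0,"z": -0.08,"rx": 0,"ry": 0,"rz": 0,"claw": 0.6},{"x": 0,"y": 0,"z": -0.16,"rx": 0,"ry": 0,"rz": 0,"claw": 0.6},{"x": 0,"y": 0,"z": -0.25,"rx": 0,"ry": 0,"rz": 0,"claw": 0.6},{"x": 0,"y": 0,"z": -0.35,"rx": 0,"ry": 0,"rz": 0,"claw": 0.6},{"x": 0,"y": 0,"z": -0.4,"rx": 0,"ry": 0,"rz": 0,"claw": 0.6},{"x": 0,"y": 0,"z": -0.4,"rx": 0,"ry": 0,"rz": 0,"claw": 0.6}]}}

```text
time_s: 11.57
eef_pos: [646.9, 104.2, 173.7]
tcp_rot: [2.361, 2.07, 0.005]
wrist_force: [-0.3, -0.4, -1.7]
grip_width: 0.618
grasp_force: 63.4
```

```bash
python3 - <<'E'
from h import *
go(462.5,150,170,-3.2)
s=imaging.snapshot("side");cv2.imwrite("pics/s3.png",cv2.resize(s[60:260,180:330],None,fx=3,fy=3)[:,:,::-1])
E
```

```text
shift [ 0.142 -1.259  0.02 ] turn [ 0.007 -0.002 -0.15 ] | pos [646.9 104.2 173.7] yaw -7.5 q1,q6 [0.16 1.86] t 11.6 w 0.618
```

View pics/s3.png

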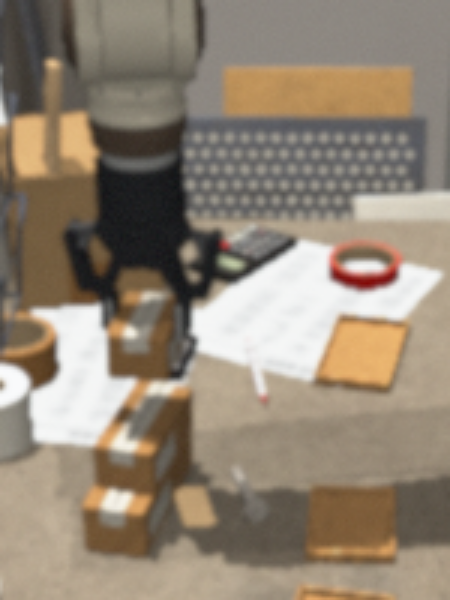

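Request:
{"api": "carry_out", "payload": {"motion": [{"x": 0,"y": -0.07,"z": 0,"rx": 0,"ry": 0,"rz": 0,"claw": 0.6},{"x": 0.01,"y": -0.2,"z": 0,"rx": 0,"ry": 0,"rz": -0.03,"claw": 0.6},{"x": 0.03,"y": -0.36,"z": 0,"rx": 0,"ry": 0,"rz": -0.06,"claw": 0.6},{"x": 0.05,"y": -0.52,"z": 0,"rx": 0,"ry": 0,"rz": -0.09,"claw": 0.6},{"x": 0.07,"y": -0.68,"z": 0,"rx": 0,"ry": 0,"rz": -0.12,"claw": 0.6},{"x": 0.09,"y": -0.84,"z": 0.1,"rx": 0,"ry": 0,"rz": -0.15,"claw": 0.6},{"x": 0.11,"y": -0.95,"z": 0.2,"rx": 0,"ry": 0,"rz": -0.15,"claw": 0.6},{"x": 0.12,"y": -1,"z": 0.3,"rx": 0,"ry": 0,"rz": -0.15,"claw": 0.6},{"x": 0.12,"y": -1,"z": 0.35,"rx": 0,"ry": 0,"rz": -0.15,"claw": 0.6},{"x": 0.12,"y": -1,"z": 0.35,"rx": 0,"ry": 0,"rz": -0.15,"claw": 0.6},{"x": 0.12,"y": -1,"z": 0.35,"rx": 0,"ry": 0,"rz": -0.15,"claw": 0.6}]}}

```text
time_s: 12.53
eef_pos: [499.9, 141.3, 117.9]
tcp_rot: [-2.283, -2.158, 0.001]
wrist_force: [0.2, 0.4, -1.1]
grip_width: 0.623
grasp_force: 63.5
```

```bash
python3 - <<'E'
from h import *
go(462.5,147,50,-3.2)
E
```

```text
shift [ 0.024 -0.251  0.453] turn [-0.001  0.001 -0.001] | pos [499.9 141.3 117.9] yaw -3.2 q1,q6 [0.28 1.9 ] t 12.5 w 0.623
```

Request:
{"api": "carry_out", "payload": {"motion": [{"x": 0.01,"y": -0.1,"z": 0.05,"rx": 0,"ry": 0,"rz": 0,"claw": 0.6},{"x": 0.024,"y": -0.2,"z": 0.15,"rx": 0,"ry": 0,"rz": 0,"claw": 0.6},{"x": 0.024,"y": -0.251,"z": 0.25,"rx": 0,"ry": 0,"rz": 0,"claw": 0.6},{"x": 0.024,"y": -0.251,"z": 0.35,"rx": 0,"ry": 0,"rz": 0,"claw": 0.6},{"x": 0.024,"y": -0.251,"z": 0.45,"rx": 0,"ry": 0,"rz": 0,"claw": 0.6},{"x": 0.024,"y": -0.251,"z": 0.45,"rx": 0,"ry": 0,"rz": 0,"claw": 0.6},{"x": 0.024,"y": -0.251,"z": 0.45,"rx": 0,"ry": 0,"rz": 0,"claw": 0.6}]}}

```text
time_s: 13.12
eef_pos: [462.7, 147.0, 51.0]
tcp_rot: [-2.283, -2.158, 0.001]
wrist_force: [-0.4, -0.1, -0.8]
grip_width: 0.626
grasp_force: 63.6
```

```bash
python3 - <<'E'
from h import *
go(462.5,147,20,-3.2)
s=imaging.snapshot("side")
e=observe()["eef_pos"]; zb=e[2]-17; c0=[e[0],e[1]+4]
k=7
x0,y0,w,h=265,180,70,85
c=cv2.resize(s[y0:y0+h,x0:x0+w],None,fx=k,fy=k,interpolation=cv2.INTER_CUBIC)
for b,col in((box(c0,-.056,54,80,zb),(0,255,0)),(box(c0,-.056,54,80,zb+44),(0,255,0)),(box([462.5,150],-.056,80,106,12),(255,0,255))):
    q=proj("side",b)-[x0,y0]+.5; cv2.polylines(c,[(q*k).astype(int)],True,col,1)
cv2.imwrite("pics/sm.png",c[:,:,::-1])
E
```

```text
shift [-0.    -0.002  0.207] turn [-0.001  0.    -0.001] | pos [462.7 147.   51. ] yaw -3.2 q1,q6 [0.31 1.93] t 13.1 w 0.626
```

View pics/sm.png

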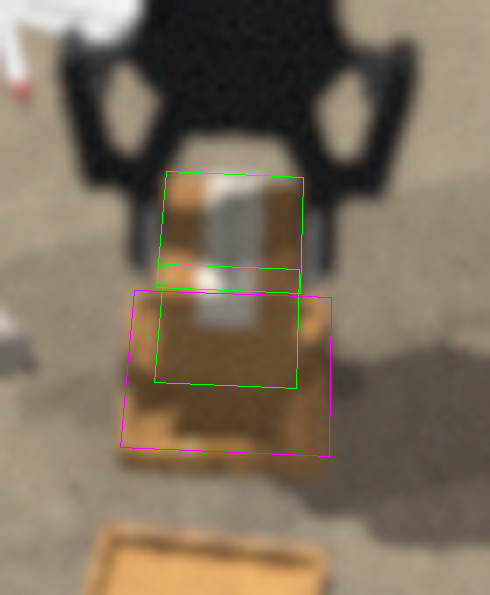

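Request:
{"api": "carry_out", "payload": {"motion": [{"x": 0,"y": 0,"z": 0.06,"rx": 0,"ry": 0,"rz": 0,"claw": 0.6},{"x": 0,"y": 0,"z": 0.12,"rx": 0,"ry": 0,"rz": 0,"claw": 0.6},{"x": 0,"y": 0,"z": 0.16,"rx": 0,"ry": 0,"rz": 0,"claw": 0.6},{"x": 0,"y": 0,"z": 0.18,"rx": 0,"ry": 0,"rz": 0,"claw": 0.6},{"x": 0,"y": 0,"z": 0.195,"rx": 0,"ry": 0,"rz": 0,"claw": 0.6},{"x": 0,"y": 0,"z": 0.205,"rx": 0,"ry": 0,"rz": 0,"claw": 0.6},{"x": 0,"y": 0,"z": 0.205,"rx": 0,"ry": 0,"rz": 0,"claw": 0.6},{"x": 0,"y": 0,"z": 0.205,"rx": 0,"ry": 0,"rz": 0,"claw": 0.6}]}}

```text
time_s: 13.83
eef_pos: [462.3, 147.2, 20.8]
tcp_rot: [2.283, 2.158, 0.0]
wrist_force: [-3.2, -2.3, 6.2]
grip_width: 0.617
grasp_force: 64.6
```

Request:
{"api": "carry_out", "payload": {"motion": [{"x": 0,"y": 0,"z": 0,"rx": 0,"ry": 0,"rz": 0,"claw": 0.3},{"x": 0,"y": 0,"z": 0,"rx": 0,"ry": 0,"rz": 0,"claw": 0.15},{"x": 0,"y": 0,"z": 0,"rx": 0,"ry": 0,"rz": 0,"claw": 0},{"x": 0,"y": 0,"z": 0,"rx": 0,"ry": 0,"rz": 0,"claw": 0},{"x": 0,"y": 0,"z": 0,"rx": 0,"ry": 0,"rz": 0,"claw": 0},{"x": 0,"y": 0,"z": -0.2,"rx": 0,"ry": 0,"rz": 0,"claw": 0},{"x": 0,"y": 0,"z": -0.4,"rx": 0,"ry": 0,"rz": 0,"claw": 0},{"x": 0,"y": 0,"z": -0.7,"rx": 0,"ry": 0,"rz": 0,"claw": 0},{"x": 0,"y": 0.1,"z": -1,"rx": 0,"ry": 0,"rz": 0.1,"claw": 0},{"x": -0.1,"y": 0.35,"z": -1,"rx": 0,"ry": 0,"rz": 0.2,"claw": 0},{"x": -0.2,"y": 0.6,"z": -1,"rx": 0,"ry": 0,"rz": 0.3,"claw": 0},{"x": -0.25,"y": 0.85,"z": -1,"rx": 0,"ry": 0,"rz": 0.34,"claw": 0},{"x": -0.3,"y": 1,"z": -1,"rx": 0,"ry": 0,"rz": 0.34,"claw": 0},{"x": -0.3,"y": 1,"z": -1,"rx": 0,"ry": 0,"rz": 0.34,"claw": 0},{"x": -0.3,"y": 1,"z": -1,"rx": 0,"ry": 0,"rz": 0.34,"claw": 0}]}}

```text
time_s: 15.08
eef_pos: [610.0, 93.3, 168.7]
tcp_rot: [-2.458, -1.955, 0.003]
wrist_force: [-0.6, 0.5, 0.1]
grip_width: 1.0
grasp_force: 0.0
```

```bash
python3 - <<'E'
from h import *
go(652,107.5,170,-13)
s=imaging.snapshot("side");t=imaging.snapshot("top")
k=6
a=cv2.resize(s[150:270,195:325],None,fx=4,fy=4,interpolation=cv2.INTER_CUBIC)
b=cv2.resize(t[155:255,245:305],None,fx=4.8,fy=4.8,interpolation=cv2.INTER_CUBIC)
for nm,(p,sx,sy,z) in {"m":((652.7,107,-13),56,118,96),"l":((658.5,114,-11.5),58,160,50)}.items():
    for v,im,x0,y0,kk in(("side",a,195,150,4),("top",b,245,155,4.8)):
        q=proj(v,box(p,p[2]/57.3,sx,sy,z))-[x0,y0]+.5;cv2.polylines(im,[(q*kk).astype(int)],True,(0,0,255),1)
cv2.imwrite("pics/m1.png",np.hstack([a,b])[:,:,::-1])
E
```

```text
shift [ 0.155  0.251 -0.009] turn [-0.004  0.001 -0.001] | pos [610.   93.3 168.7] yaw -13.0 q1,q6 [0.15 1.95] t 15.1 w 1.0
```

View pics/m1.png

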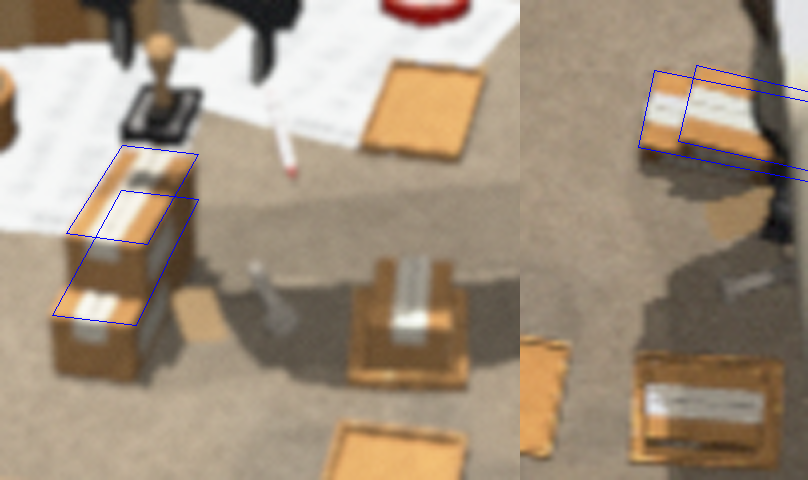

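Request:
{"api": "carry_out", "payload": {"motion": [{"x": 0.08,"y": 0.13,"z": 0,"rx": 0,"ry": 0,"rz": 0,"claw": 0},{"x": 0.155,"y": 0.251,"z": 0.05,"rx": 0,"ry": 0,"rz": 0,"claw": 0},{"x": 0.155,"y": 0.251,"z": 0.15,"rx": 0,"ry": 0,"rz": 0,"claw": 0},{"x": 0.155,"y": 0.251,"z": 0.25,"rx": 0,"ry": 0,"rz": 0,"claw": 0},{"x": 0.155,"y": 0.251,"z": 0.25,"rx": 0,"ry": 0,"rz": 0,"claw": 0},{"x": 0.155,"y": 0.251,"z": 0.25,"rx": 0,"ry": 0,"rz": 0,"claw": 0}]}}

```text
time_s: 15.68
eef_pos: [650.3, 108.6, 132.5]
tcp_rot: [-2.456, -1.958, 0.001]
wrist_force: [-0.8, -0.0, 0.0]
grip_width: 1.0
grasp_force: 0.0
```

```bash
python3 - <<'E'
from h import *
go(652,107.5,62,-13)
E
```

```text
shift [-0.005  0.013  0.47 ] turn [-0.002  0.001  0.004] | pos [650.3 108.6 132.5] yaw -12.9 q1,q6 [0.17 1.96] t 15.7 w 1.0
```

Request:
{"api": "carry_out", "payload": {"motion": [{"x": -0.005,"y": 0.013,"z": 0.15,"rx": 0,"ry": 0,"rz": 0,"claw": 0},{"x": -0.005,"y": 0.013,"z": 0.3,"rx": 0,"ry": 0,"rz": 0,"claw": 0},{"x": -0.005,"y": 0.013,"z": 0.42,"rx": 0,"ry": 0,"rz": 0,"claw": 0},{"x": -0.005,"y": 0.013,"z": 0.47,"rx": 0,"ry": 0,"rz": 0,"claw": 0},{"x": -0.005,"y": 0.013,"z": 0.47,"rx": 0,"ry": 0,"rz": 0,"claw": 0.1},{"x": -0.005,"y": 0.013,"z": 0.47,"rx": 0,"ry": 0,"rz": 0,"claw": 0.2},{"x": -0.005,"y": 0.013,"z": 0.47,"rx": 0,"ry": 0,"rz": 0,"claw": 0.26},{"x": -0.005,"y": 0.013,"z": 0.47,"rx": 0,"ry": 0,"rz": 0,"claw": 0.3},{"x": -0.005,"y": 0.013,"z": 0.47,"rx": 0,"ry": 0,"rz": 0,"claw": 0.34},{"x": -0.005,"y": 0.013,"z": 0.47,"rx": 0,"ry": 0,"rz": 0,"claw": 0.4},{"x": -0.005,"y": 0.013,"z": 0.47,"rx": 0,"ry": 0,"rz": 0,"claw": 0.6},{"x": -0.005,"y": 0.013,"z": 0.47,"rx": 0,"ry": 0,"rz": 0,"claw": 0.6},{"x": -0.005,"y": 0.013,"z": 0.47,"rx": 0,"ry": 0,"rz": 0,"claw": 0.6}], "grip_force": 70}}

```text
time_s: 16.77
eef_pos: [654.2, 107.0, 64.0]
tcp_rot: [2.457, 1.956, 0.004]
wrist_force: [-0.2, -0.1, 6.5]
grip_width: 0.643
grasp_force: 75.4
```

Request:
{"api": "carry_out", "payload": {"motion": [{"x": 0,"y": 0,"z": -0.06,"rx": 0,"ry": 0,"rz": 0,"claw": 0.6},{"x": 0,"y": 0,"z": -0.15,"rx": 0,"ry": 0,"rz": 0,"claw": 0.6},{"x": 0,"y": 0,"z": -0.28,"rx": 0,"ry": 0,"rz": 0,"claw": 0.6},{"x": 0,"y": 0,"z": -0.42,"rx": 0,"ry": 0,"rz": 0,"claw": 0.6},{"x": 0,"y": 0,"z": -0.55,"rx": 0,"ry": 0,"rz": 0,"claw": 0.6},{"x": -0.03,"y": -0.02,"z": -0.6,"rx": 0,"ry": 0,"rz": 0,"claw": 0.6},{"x": -0.12,"y": -0.07,"z": -0.6,"rx": 0,"ry": 0,"rz": 0,"claw": 0.6},{"x": -0.25,"y": -0.15,"z": -0.6,"rx": 0,"ry": 0,"rz": 0,"claw": 0.6},{"x": -0.4,"y": -0.23,"z": -0.6,"rx": 0,"ry": 0,"rz": 0,"claw": 0.6},{"x": -0.55,"y": -0.3,"z": -0.6,"rx": 0,"ry": 0,"rz": 0,"claw": 0.6},{"x": -0.7,"y": -0.38,"z": -0.6,"rx": 0,"ry": 0,"rz": 0,"claw": 0.6},{"x": -0.85,"y": -0.44,"z": -0.6,"rx": 0,"ry": 0,"rz": 0,"claw": 0.6},{"x": -0.95,"y": -0.48,"z": -0.6,"rx": 0,"ry": 0,"rz": 0,"claw": 0.6},{"x": -1,"y": -0.5,"z": -0.6,"rx": 0,"ry": 0,"rz": 0,"claw": 0.6},{"x": -1,"y": -0.5,"z": -0.6,"rx": 0,"ry": 0,"rz": 0,"claw": 0.6},{"x": -1,"y": -0.5,"z": -0.6,"rx": 0,"ry": 0,"rz": 0,"claw": 0.6}]}}

```text
time_s: 18.1
eef_pos: [546.8, -22.3, 151.9]
tcp_rot: [-2.458, -1.956, -0.001]
wrist_force: [0.1, -0.3, -3.0]
grip_width: 0.645
grasp_force: 74.5
```

```bash
python3 - <<'E'
from h import *
go(442,-166.5,150,-11)
E
```

```text
shift [-1.094 -0.465  0.012] turn [ 0.001 -0.001 -0.069] | pos [546.8 -22.3 151.9] yaw -13.0 q1,q6 [-0.04  1.76] t 18.1 w 0.645
```

Request:
{"api": "carry_out", "payload": {"motion": [{"x": -0.05,"y": -0.02,"z": 0,"rx": 0,"ry": 0,"rz": 0,"claw": 0.6},{"x": -0.15,"y": -0.07,"z": 0,"rx": 0,"ry": 0,"rz": -0.02,"claw": 0.6},{"x": -0.3,"y": -0.14,"z": 0,"rx": 0,"ry": 0,"rz": -0.04,"claw": 0.6},{"x": -0.45,"y": -0.21,"z": 0,"rx": 0,"ry": 0,"rz": -0.06,"claw": 0.6},{"x": -0.6,"y": -0.28,"z": 0,"rx": 0,"ry": 0,"rz": -0.07,"claw": 0.6},{"x": -0.75,"y": -0.35,"z": 0.05,"rx": 0,"ry": 0,"rz": -0.07,"claw": 0.6},{"x": -0.88,"y": -0.42,"z": 0.15,"rx": 0,"ry": 0,"rz": -0.07,"claw": 0.6},{"x": -0.96,"y": -0.45,"z": 0.25,"rx": 0,"ry": 0,"rz": -0.07,"claw": 0.6},{"x": -1,"y": -0.465,"z": 0.35,"rx": 0,"ry": 0,"rz": -0.07,"claw": 0.6},{"x": -1,"y": -0.465,"z": 0.4,"rx": 0,"ry": 0,"rz": -0.07,"claw": 0.6},{"x": -1,"y": -0.465,"z": 0.4,"rx": 0,"ry": 0,"rz": -0.07,"claw": 0.6},{"x": -1,"y": -0.465,"z": 0.4,"rx": 0,"ry": 0,"rz": -0.07,"claw": 0.6}]}}

```text
time_s: 19.1
eef_pos: [445.2, -152.5, 92.1]
tcp_rot: [-2.422, -2.0, 0.0]
wrist_force: [0.4, -0.2, -2.9]
grip_width: 0.646
grasp_force: 74.6
```

```bash
python3 - <<'E'
from h import *
go(442,-166.5,48,-11)
E
```

```text
shift [-0.096 -0.003  0.294] turn [-0.001 -0.     0.003] | pos [ 445.2 -152.5   92.1] yaw -10.9 q1,q6 [-0.33  1.43] t 19.1 w 0.646
```

Request:
{"api": "carry_out", "payload": {"motion": [{"x": -0.05,"y": 0,"z": 0.05,"rx": 0,"ry": 0,"rz": 0,"claw": 0.6},{"x": -0.096,"y": 0,"z": 0.12,"rx": 0,"ry": 0,"rz": 0,"claw": 0.6},{"x": -0.096,"y": 0,"z": 0.22,"rx": 0,"ry": 0,"rz": 0,"claw": 0.6},{"x": -0.096,"y": 0,"z": 0.28,"rx": 0,"ry": 0,"rz": 0,"claw": 0.6},{"x": -0.096,"y": 0,"z": 0.294,"rx": 0,"ry": 0,"rz": 0,"claw": 0.6},{"x": -0.096,"y": 0,"z": 0.294,"rx": 0,"ry": 0,"rz": 0,"claw": 0.6}]}}

```text
time_s: 19.6
eef_pos: [441.7, -167.1, 47.0]
tcp_rot: [-2.422, -1.999, 0.001]
wrist_force: [0.4, 0.3, -2.4]
grip_width: 0.64
grasp_force: 74.6
```

```bash
python3 - <<'E'
from h import *
go(442,-166.5,17,-11)
s=imaging.snapshot("side");t=imaging.snapshot("top")
e=observe()["eef_pos"]; zb=e[2]-14; c0=[e[0],e[1]+.5]
out=[]
for v,im,x0,y0,k in(("side",s,265,120,7),("top",t,340,195,7)):
    c=cv2.resize(im[y0:y0+80,x0:x0+ (70 if v=="side" else 44)],None,fx=k,fy=k,interpolation=cv2.INTER_CUBIC)
    for b,col in((box(c0,-.19,56,118,zb),(0,255,0)),(box(c0,-.19,56,118,zb+46),(0,255,0)),(box([442,-166.5],-.19,82,144,12),(255,0,255))):
        q=proj(v,b)-[x0,y0]+.5; cv2.polylines(c,[(q*k).astype(int)],True,col,1)
    out.append(c)
cv2.imwrite("pics/md.png",np.hstack(out)[:,:,::-1])
E
```

```text
shift [0.004 0.002 0.2  ] turn [-0.003 -0.     0.002] | pos [ 441.7 -167.1   47. ] yaw -10.9 q1,q6 [-0.36  1.4 ] t 19.6 w 0.64
```

View pics/md.png

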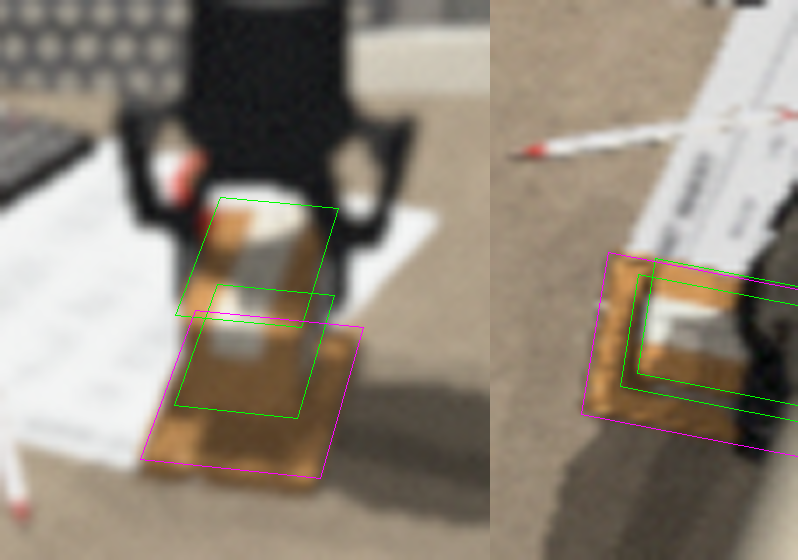

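Request:
{"api": "carry_out", "payload": {"motion": [{"x": 0.004,"y": 0,"z": 0.06,"rx": 0,"ry": 0,"rz": 0,"claw": 0.6},{"x": 0.004,"y": 0,"z": 0.12,"rx": 0,"ry": 0,"rz": 0,"claw": 0.6},{"x": 0.004,"y": 0,"z": 0.16,"rx": 0,"ry": 0,"rz": 0,"claw": 0.6},{"x": 0.004,"y": 0,"z": 0.18,"rx": 0,"ry": 0,"rz": 0,"claw": 0.6},{"x": 0.004,"y": 0,"z": 0.19,"rx": 0,"ry": 0,"rz": 0,"claw": 0.6},{"x": 0.004,"y": 0,"z": 0.197,"rx": 0,"ry": 0,"rz": 0,"claw": 0.6},{"x": 0.004,"y": 0,"z": 0.197,"rx": 0,"ry": 0,"rz": 0,"claw": 0.6},{"x": 0.004,"y": 0,"z": 0.197,"rx": 0,"ry": 0,"rz": 0,"claw": 0.6}]}}

```text
time_s: 20.37
eef_pos: [442.5, -166.6, 18.5]
tcp_rot: [2.423, 1.999, 0.0]
wrist_force: [-0.1, 0.9, -3.1]
grip_width: 0.642
grasp_force: 74.6
```

Not yet touching (force still −3 N); a bit lower.

Request:
{"api": "carry_out", "payload": {"motion": [{"x": 0,"y": 0,"z": 0.007,"rx": 0,"ry": 0,"rz": 0,"claw": 0.6},{"x": 0,"y": 0,"z": 0.014,"rx": 0,"ry": 0,"rz": 0,"claw": 0.6},{"x": 0,"y": 0,"z": 0.02,"rx": 0,"ry": 0,"rz": 0,"claw": 0.6},{"x": 0,"y": 0,"z": 0.02,"rx": 0,"ry": 0,"rz": 0,"claw": 0.6},{"x": 0,"y": 0,"z": 0.02,"rx": 0,"ry": 0,"rz": 0,"claw": 0.6}]}}

```text
time_s: 20.78
eef_pos: [442.6, -166.7, 17.9]
tcp_rot: [2.422, 1.998, 0.001]
wrist_force: [-9.5, 3.6, 20.8]
grip_width: 0.642
grasp_force: 77.2
```

Request:
{"api": "carry_out", "payload": {"motion": [{"x": 0,"y": 0,"z": -0.016,"rx": 0,"ry": 0,"rz": 0,"claw": 0.6},{"x": 0,"y": 0,"z": -0.016,"rx": 0,"ry": 0,"rz": 0,"claw": 0.3},{"x": 0,"y": 0,"z": -0.016,"rx": 0,"ry": 0,"rz": 0,"claw": 0.15},{"x": 0,"y": 0,"z": -0.016,"rx": 0,"ry": 0,"rz": 0,"claw": 0},{"x": 0,"y": 0,"z": -0.016,"rx": 0,"ry": 0,"rz": 0,"claw": 0},{"x": 0,"y": 0,"z": -0.016,"rx": 0,"ry": 0,"rz": 0,"claw": 0},{"x": 0,"y": 0,"z": -0.2,"rx": 0,"ry": 0,"rz": 0,"claw": 0},{"x": 0,"y": 0,"z": -0.45,"rx": 0,"ry": 0,"rz": 0,"claw": 0},{"x": 0,"y": 0,"z": -0.7,"rx": 0,"ry": 0,"rz": 0,"claw": 0},{"x": 0.2,"y": 0.1,"z": -0.8,"rx": 0,"ry": 0,"rz": 0,"claw": 0},{"x": 0.45,"y": 0.25,"z": -0.8,"rx": 0,"ry": 0,"rz": 0,"claw": 0},{"x": 0.7,"y": 0.4,"z": -0.8,"rx": 0,"ry": 0,"rz": 0,"claw": 0},{"x": 1,"y": 0.5,"z": -0.8,"rx": 0,"ry": 0,"rz": 0,"claw": 0},{"x": 1,"y": 0.5,"z": -0.8,"rx": 0,"ry": 0,"rz": 0,"claw": 0},{"x": 1,"y": 0.5,"z": -0.8,"rx": 0,"ry": 0,"rz": 0,"claw": 0}]}}

```text
time_s: 22.03
eef_pos: [545.4, -31.0, 134.6]
tcp_rot: [-2.419, -2.003, 0.001]
wrist_force: [-0.1, 0.2, -0.2]
grip_width: 1.003
grasp_force: 0.0
```

```bash
python3 - <<'E'
from h import *
go(658.5,114,130,-11.5)
# large carton top: orange mask in the top view near the pile
t=imaging.snapshot("top");cv2.imwrite("pics/t5.png",t[:,:,::-1])
hsv=cv2.cvtColor(t.copy(),cv2.COLOR_RGB2HSV);m=cv2.inRange(hsv,(5,90,130),(22,255,255))|cv2.inRange(t,(190,190,190),(255,255,255))
m[:160]=0;m[215:]=0;m[:,:255]=0;m[:,318:]=0
n,l,st,ce=cv2.connectedComponentsWithStats(m);i=1+st[1:,4].argmax()
c=cv2.findContours((l==i).astype(np.uint8),0,1)[0];c=max(c,key=len)
r=cv2.minAreaRect(c);b=ray("top",cv2.boxPoints(r),50);e=np.diff(b,axis=0)
print(st[i],r,b.mean(0),np.linalg.norm(e,axis=1),np.degrees(np.arctan2(e[:,1],e[:,0])))
E
```

```text
shift [1.09  0.561 0.03 ] turn [-0.002 -0.     0.027] | pos [545.4 -31.  134.6] yaw -10.7 q1,q6 [-0.06  1.7 ] t 22.0 w 1.003
[270 169  48  26 720] ((294.1391296386719, 181.49429321289062), (47.07202911376953, 16.512353897094727), 11.689370155334473) [659.71706971 112.71512243  50.        ] [ 58.70076654 162.19040167  58.56267626] [ -11.24455145 -101.8566033   167.80588086]
```

Request:
{"api": "carry_out", "payload": {"motion": [{"x": 0.25,"y": 0.14,"z": 0,"rx": 0,"ry": 0,"rz": 0,"claw": 0},{"x": 0.5,"y": 0.28,"z": 0,"rx": 0,"ry": 0,"rz": 0.027,"claw": 0},{"x": 0.75,"y": 0.42,"z": 0,"rx": 0,"ry": 0,"rz": 0.027,"claw": 0},{"x": 1,"y": 0.565,"z": 0,"rx": 0,"ry": 0,"rz": 0.027,"claw": 0},{"x": 1,"y": 0.565,"z": 0,"rx": 0,"ry": 0,"rz": 0.027,"claw": 0},{"x": 1,"y": 0.565,"z": 0,"rx": 0,"ry": 0,"rz": 0.027,"claw": 0},{"x": 1,"y": 0.565,"z": 0,"rx": 0,"ry": 0,"rz": 0.027,"claw": 0}]}}

```text
time_s: 22.67
eef_pos: [655.6, 96.4, 135.0]
tcp_rot: [-2.437, -1.982, 0.002]
wrist_force: [0.1, -0.2, -0.9]
grip_width: 1.001
grasp_force: 0.0
```

```bash
python3 - <<'E'
from h import *
go(659,113.5,15,-11.5)
E
```

```text
shift [0.117 0.    0.8  ] turn [-0.002  0.002 -0.009] | pos [655.6  96.4 135. ] yaw -11.7 q1,q6 [0.15 1.92] t 22.7 w 1.001
```

Request:
{"api": "carry_out", "payload": {"motion": [{"x": 0.117,"y": 0,"z": 0.1,"rx": 0,"ry": 0,"rz": 0,"claw": 0},{"x": 0.117,"y": 0,"z": 0.3,"rx": 0,"ry": 0,"rz": 0,"claw": 0},{"x": 0.117,"y": 0,"z": 0.5,"rx": 0,"ry": 0,"rz": 0,"claw": 0},{"x": 0.117,"y": 0,"z": 0.68,"rx": 0,"ry": 0,"rz": 0,"claw": 0},{"x": 0.117,"y": 0,"z": 0.78,"rx": 0,"ry": 0,"rz": 0,"claw": 0},{"x": 0.117,"y": 0,"z": 0.8,"rx": 0,"ry": 0,"rz": 0,"claw": 0.1},{"x": 0.117,"y": 0,"z": 0.8,"rx": 0,"ry": 0,"rz": 0,"claw": 0.2},{"x": 0.117,"y": 0,"z": 0.8,"rx": 0,"ry": 0,"rz": 0,"claw": 0.26},{"x": 0.117,"y": 0,"z": 0.8,"rx": 0,"ry": 0,"rz": 0,"claw": 0.3},{"x": 0.117,"y": 0,"z": 0.8,"rx": 0,"ry": 0,"rz": 0,"claw": 0.4},{"x": 0.117,"y": 0,"z": 0.8,"rx": 0,"ry": 0,"rz": 0,"claw": 0.6},{"x": 0.117,"y": 0,"z": 0.8,"rx": 0,"ry": 0,"rz": 0,"claw": 0.6},{"x": 0.117,"y": 0,"z": 0.8,"rx": 0,"ry": 0,"rz": 0,"claw": 0.6},{"x": 0.117,"y": 0,"z": 0.8,"rx": 0,"ry": 0,"rz": 0,"claw": 0.6}], "grip_force": 80}}

```text
time_s: 23.83
eef_pos: [660.9, 114.8, 17.9]
tcp_rot: [2.435, 1.981, 0.005]
wrist_force: [-0.6, -1.6, 7.0]
grip_width: 0.665
grasp_force: 87.0
```

Request:
{"api": "carry_out", "payload": {"motion": [{"x": 0,"y": 0,"z": -0.06,"rx": 0,"ry": 0,"rz": 0,"claw": 0.6},{"x": 0,"y": 0,"z": -0.14,"rx": 0,"ry": 0,"rz": 0,"claw": 0.6},{"x": 0,"y": 0,"z": -0.26,"rx": 0,"ry": 0,"rz": 0,"claw": 0.6},{"x": 0,"y": 0,"z": -0.4,"rx": 0,"ry": 0,"rz": 0,"claw": 0.6},{"x": 0,"y": 0,"z": -0.52,"rx": 0,"ry": 0,"rz": 0,"claw": 0.6},{"x": 0.03,"y": -0.04,"z": -0.6,"rx": 0,"ry": 0,"rz": 0,"claw": 0.6},{"x": 0.1,"y": -0.12,"z": -0.6,"rx": 0,"ry": 0,"rz": -0.01,"claw": 0.6},{"x": 0.2,"y": -0.23,"z": -0.6,"rx": 0,"ry": 0,"rz": -0.02,"claw": 0.6},{"x": 0.31,"y": -0.35,"z": -0.6,"rx": 0,"ry": 0,"rz": -0.03,"claw": 0.6},{"x": 0.42,"y": -0.47,"z": -0.6,"rx": 0,"ry": 0,"rz": -0.05,"claw": 0.6},{"x": 0.52,"y": -0.59,"z": -0.6,"rx": 0,"ry": 0,"rz": -0.05,"claw": 0.6},{"x": 0.61,"y": -0.69,"z": -0.6,"rx": 0,"ry": 0,"rz": -0.05,"claw": 0.6},{"x": 0.68,"y": -0.77,"z": -0.6,"rx": 0,"ry": 0,"rz": -0.05,"claw": 0.6},{"x": 0.7,"y": -0.8,"z": -0.6,"rx": 0,"ry": 0,"rz": -0.05,"claw": 0.6},{"x": 0.7,"y": -0.8,"z": -0.6,"rx": 0,"ry": 0,"rz": -0.05,"claw": 0.6},{"x": 0.7,"y": -0.8,"z": -0.6,"rx": 0,"ry": 0,"rz": -0.05,"claw": 0.6}]}}

```text
time_s: 25.17
eef_pos: [563.2, 242.1, 105.1]
tcp_rot: [2.411, 2.014, -0.0]
wrist_force: [1.4, 0.5, -3.4]
grip_width: 0.663
grasp_force: 85.9
```

```bash
python3 - <<'E'
from h import *
go(484.3,346.5,60,-10)
E
```

```text
shift [ 0.591 -0.642  0.3  ] turn [-0.     0.001 -0.009] | pos [563.2 242.1 105.1] yaw -10.2 q1,q6 [0.41 2.16] t 25.2 w 0.663
```

Request:
{"api": "carry_out", "payload": {"motion": [{"x": 0.05,"y": -0.05,"z": 0,"rx": 0,"ry": 0,"rz": 0,"claw": 0.6},{"x": 0.14,"y": -0.15,"z": 0,"rx": 0,"ry": 0,"rz": -0.01,"claw": 0.6},{"x": 0.25,"y": -0.27,"z": 0,"rx": 0,"ry": 0,"rz": -0.01,"claw": 0.6},{"x": 0.36,"y": -0.39,"z": 0,"rx": 0,"ry": 0,"rz": -0.01,"claw": 0.6},{"x": 0.46,"y": -0.5,"z": 0.05,"rx": 0,"ry": 0,"rz": -0.01,"claw": 0.6},{"x": 0.55,"y": -0.6,"z": 0.12,"rx": 0,"ry": 0,"rz": -0.01,"claw": 0.6},{"x": 0.591,"y": -0.642,"z": 0.22,"rx": 0,"ry": 0,"rz": -0.01,"claw": 0.6},{"x": 0.591,"y": -0.642,"z": 0.3,"rx": 0,"ry": 0,"rz": -0.01,"claw": 0.6},{"x": 0.591,"y": -0.642,"z": 0.34,"rx": 0,"ry": 0,"rz": -0.01,"claw": 0.6},{"x": 0.591,"y": -0.642,"z": 0.34,"rx": 0,"ry": 0,"rz": -0.01,"claw": 0.6},{"x": 0.591,"y": -0.642,"z": 0.34,"rx": 0,"ry": 0,"rz": -0.01,"claw": 0.6}]}}

```text
time_s: 26.08
eef_pos: [485.0, 345.7, 54.2]
tcp_rot: [2.408, 2.018, -0.001]
wrist_force: [-0.3, -0.1, -3.5]
grip_width: 0.665
grasp_force: 86.0
```

```bash
python3 - <<'E'
from h import *
go(484.3,346.5,21,-10)
s=imaging.snapshot("side");t=imaging.snapshot("top")
e=observe()["eef_pos"]; zb=e[2]-17.9; c0=[e[0],e[1]-.8];a=(yaw())/57.3
out=[]
for v,im,x0,y0,k,w in(("side",s,260,225,5.5,65),("top",t,190,200,5.5,75)):
    c=cv2.resize(im[y0:y0+100,x0:x0+w],None,fx=k,fy=k,interpolation=cv2.INTER_CUBIC)
    for b,col in((box(c0,a,58,160,zb),(0,255,0)),(box(c0,a,58,160,zb+50),(0,255,0)),(box([484.3,346],-.17,84,186,12),(255,0,255))):
        q=proj(v,b)-[x0,y0]+.5; cv2.polylines(c,[(q*k).astype(int)],True,col,1)
    out.append(c)
cv2.imwrite("pics/lg.png",np.hstack(out)[:,:,::-1])
E
```

```text
shift [ 0.005 -0.006  0.222] turn [-0.     0.001 -0.002] | pos [485.  345.7  54.2] yaw -10.1 q1,q6 [0.62 2.37] t 26.1 w 0.665
```

View pics/lg.png

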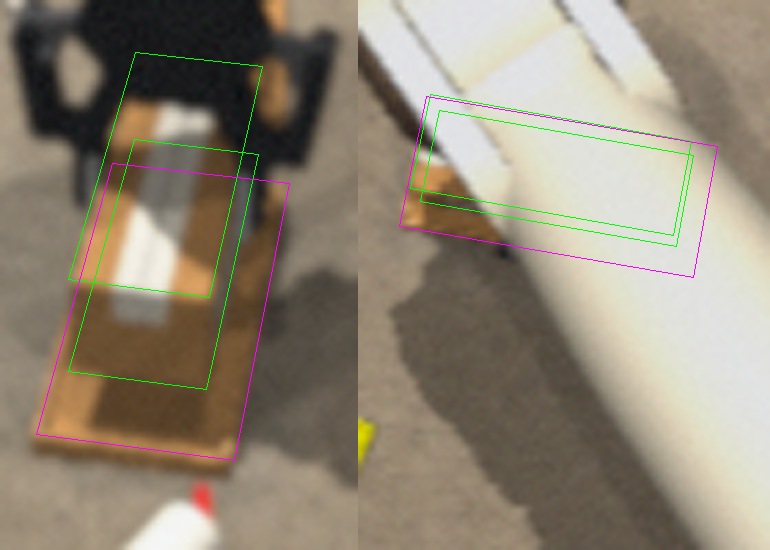

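Request:
{"api": "carry_out", "payload": {"motion": [{"x": 0.005,"y": -0.006,"z": 0.06,"rx": 0,"ry": 0,"rz": 0,"claw": 0.6},{"x": 0.005,"y": -0.006,"z": 0.12,"rx": 0,"ry": 0,"rz": 0,"claw": 0.6},{"x": 0.005,"y": -0.006,"z": 0.17,"rx": 0,"ry": 0,"rz": 0,"claw": 0.6},{"x": 0.005,"y": -0.006,"z": 0.2,"rx": 0,"ry": 0,"rz": 0,"claw": 0.6},{"x": 0.005,"y": -0.006,"z": 0.213,"rx": 0,"ry": 0,"rz": 0,"claw": 0.6},{"x": 0.005,"y": -0.006,"z": 0.222,"rx": 0,"ry": 0,"rz": 0,"claw": 0.6},{"x": 0.005,"y": -0.006,"z": 0.222,"rx": 0,"ry": 0,"rz": 0,"claw": 0.6},{"x": 0.005,"y": -0.006,"z": 0.222,"rx": 0,"ry": 0,"rz": 0,"claw": 0.6}]}}

```text
time_s: 26.85
eef_pos: [483.7, 347.2, 22.0]
tcp_rot: [2.406, 2.019, 0.0]
wrist_force: [-4.2, -3.9, 7.0]
grip_width: 0.663
grasp_force: 87.0
```

Request:
{"api": "carry_out", "payload": {"motion": [{"x": 0,"y": 0,"z": 0,"rx": 0,"ry": 0,"rz": 0,"claw": 0.3},{"x": 0,"y": 0,"z": 0,"rx": 0,"ry": 0,"rz": 0,"claw": 0.15},{"x": 0,"y": 0,"z": 0,"rx": 0,"ry": 0,"rz": 0,"claw": 0},{"x": 0,"y": 0,"z": 0,"rx": 0,"ry": 0,"rz": 0,"claw": 0},{"x": 0,"y": 0,"z": 0,"rx": 0,"ry": 0,"rz": 0,"claw": 0},{"x": 0,"y": 0,"z": -0.15,"rx": 0,"ry": 0,"rz": 0,"claw": 0},{"x": 0,"y": 0,"z": -0.35,"rx": 0,"ry": 0,"rz": 0,"claw": 0},{"x": 0,"y": 0,"z": -0.6,"rx": 0,"ry": 0,"rz": 0,"claw": 0},{"x": 0,"y": 0,"z": -0.85,"rx": 0,"ry": 0,"rz": 0,"claw": 0},{"x": 0,"y": 0,"z": -1,"rx": 0,"ry": 0,"rz": 0,"claw": 0},{"x": 0.3,"y": -0.3,"z": -1,"rx": 0,"ry": 0,"rz": 0,"claw": 0},{"x": 0.6,"y": -0.6,"z": -1,"rx": 0,"ry": 0,"rz": 0,"claw": 0},{"x": 0.8,"y": -0.8,"z": -1,"rx": 0,"ry": 0,"rz": 0,"claw": 0},{"x": 0.8,"y": -0.8,"z": -1,"rx": 0,"ry": 0,"rz": 0,"claw": 0},{"x": 0.8,"y": -0.8,"z": -1,"rx": 0,"ry": 0,"rz": 0,"claw": 0}]}}

```text
time_s: 28.1
eef_pos: [382.5, 490.9, 170.5]
tcp_rot: [-2.401, -2.024, 0.0]
wrist_force: [1.0, 0.4, 0.2]
grip_width: 1.001
grasp_force: 0.0
```

```bash
python3 - <<'E'
from h import *
s=imaging.snapshot("side");t=imaging.snapshot("top")
a=cv2.resize(s[150:320,200:340],None,fx=3,fy=3,interpolation=cv2.INTER_CUBIC)
b=cv2.resize(t[160:280,190:410],None,fx=1.7,fy=1.7,interpolation=cv2.INTER_CUBIC);b=cv2.copyMakeBorder(b,0,510-b.shape[0],0,0,0)
cv2.imwrite("pics/fin.png",np.hstack([a,b])[:,:,::-1]);print(observe()["eef_pos"],observe()["time_s"])
E
```

```text
[385.10762894 487.71122197 170.54711156] 28.2
```

View pics/fin.png

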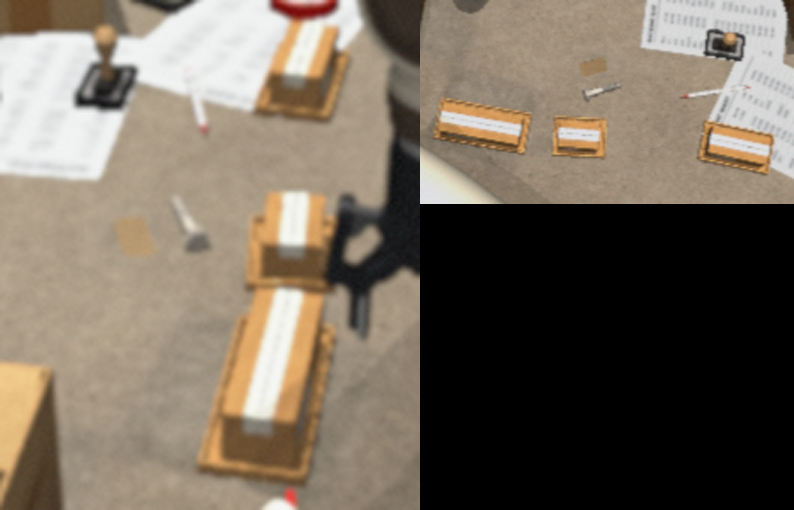

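All three cartons sit flat inside their trays, and the stamp stands on the pad.

```bash
python3 -c "
from bench import job
print(job.sign_off())"
```

```text
the job is handed in; nothing more can be done
None
```

The job is handed in: in the last camera check at 28.2 s, the stamp stood upright on the ink pad inside the rim, and the small, medium and large cartons lay flat in their own trays; nothing toppled and the yellow look-alike tray was not touched.

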